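# Pack the latched sample carrier for transport

### The job

Pack the white sample carrier for its trip to the other lab: pinch the two orange release buttons on its lid together, lift the lid off and set it down flat on the clear bench, then stand every orange-capped bottle, amber jar and blue cold block that is out on the bench upright inside the carrier. Finally put the lid back so that it sits down all round, with both buttons sprung out again and their bolts locked in the keepers; leave the timer, the marker and the tape where they are.

Things in the scene. Friction and masses are not known exactly. Their poses are not given: they have to be found in the camera images.
- carrier: White insulated transport box, fixed to the bench, 330 long (its x) x 150 wide (its y) x 83 mm high to the rim; origin at the centre of its underside, z up. At the middle of each short end a steel keeper plate (50 mm wide, up to 172 mm above the bench) stands 3 mm outside the lid; its window takes the lid's bolt. Two flared grey guides on each long side rise to 111 mm, 2.5 mm off the lid.
- carrier_floor (a point): Centre of the carrier's inner floor, 8 mm above the bench, axes as the carrier's. The inside is one plain space 316 mm (x) x 136 mm (y), walls 75 mm above this floor. One row of up to five items about 62 mm apart along x fits, with room for the fingers on the two long sides. The closed lid leaves 120 mm of height.
- lid_grip (a point): Blue lid (0.5 kg), a hollow hood 330 x 150 mm; this is the point midway between its two orange release buttons, 81 mm above the lid's lower edge, axes as the lid's, x along its length. Closed: 164 mm above the bench over the carrier's centre, lid x along carrier x (either way round). Lying flat on the bench: 81 mm up. The hood is 51 mm high; the grey grip housing between the buttons reaches to 108 mm.
- near_face (a point): Centre of the near button's outer face, on the lid's -x side, 27 mm from the grip point when out and 17 mm when pressed home (both: 54 and 34 mm apart). Face 44 mm wide along lid y, from 62 to 99 mm above the lid's lower edge. Below it a steel bolt, one piece with the button, runs along the lid's top (up to 61 mm above the lower edge) to the short end.
- far_face (a point): The same point on the far button, on the lid's +x side; equal sizes.
- near_button (a joint): Near button: 0 = out (bolt out, locked when the lid is closed), 0.010 m = pressed home. A spring pushes it out with 3 N at rest, 8 N pressed home. About 8.5 mm surely frees its bolt from the keeper. With both pinched home the lid can be lifted and carried by the buttons; let go, they spring out.
- far_button (a joint): Far button, same kind: 0 = out, 0.010 m = pressed home.
- bottle_1_mid (a point): White plastic bottle with an orange cap, 54 mm across (straight up to 66 mm, then narrowing to the 39 mm cap), 105 mm tall, 0.15 kg; point at its centre, 52.5 mm above its foot; z is its own up axis. May be absent.
- bottle_2_mid (a point): Second bottle of the same kind. May be absent.
- jar_1_mid (a point): Amber glass jar with a white cap, 54 mm across (straight up to 58 mm, cap 49 mm across), 88 mm tall, 0.16 kg; point at its centre, 44 mm above its foot; z is its own up axis. May be absent.
- jar_2_mid (a point): Second jar of the same kind. May be absent.
- cold_block_1_mid (a point): Blue cold block standing on end, 52 (its x) x 46 (its y) mm and 82 mm tall (with a 6 mm white filler plug on top), 0.2 kg; point at its centre, 41 mm above its foot; z is its own up axis. May be absent.
- cold_block_2_mid (a point): Second block of the same kind. May be absent.
- timer: Bystander: white bench timer, 68 x 62 x 18 mm, lying near the front edge; origin at the centre of its underside. Leave alone.
- marker_blue: Bystander: white felt marker with a blue cap, 128 mm long, 13 mm thick, lying near the front edge; origin at the centre of its underside. Leave alone.
- tape_roll: Bystander: roll of yellow tape, 89 mm across, 19 mm high, lying flat; origin at the centre of its underside. Leave alone.

How it is judged (in metres and radians):
On the way, in this order (a step that is already met when the one before it is completed fails the run):
1. both release buttons are pinched home together while the lid still sits on the carrier (value of joint each of near_button, far_button above 0.0075 m and z of lid_grip in the frame of carrier below 0.172 m), for 0.1 s.
2. the lid lies flat on the bench, let go (height (world z) of lid_grip below 0.087 m and angle between lid_grip's own z axis and vertical below 0.06 rad and contact force between the fingers and lid below 0.2 N), for 0.3 s.
3. every bottle, jar and cold block that is there stands upright in the carrier (x of bottle_1_mid in the frame of carrier between -0.152 and 0.152 m and y of bottle_1_mid in the frame of carrier between -0.066 and 0.066 m and z of each of bottle_1_mid, bottle_2_mid in the frame of carrier below 0.0705 m and angle between each of bottle_1_mid, bottle_2_mid, jar_1_mid, jar_2_mid, cold_block_1_mid, cold_block_2_mid's own z axis and vertical below 0.25 rad and x of bottle_2_mid in the frame of carrier between -0.152 and 0.152 m and y of bottle_2_mid in the frame of carrier between -0.066 and 0.066 m and x of jar_1_mid in the frame of carrier between -0.152 and 0.152 m and y of jar_1_mid in the frame of carrier between -0.066 and 0.066 m and z of each of jar_1_mid, jar_2_mid in the frame of carrier below 0.062 m and x of jar_2_mid in the frame of carrier between -0.152 and 0.152 m and y of jar_2_mid in the frame of carrier between -0.066 and 0.066 m and x of cold_block_1_mid in the frame of carrier between -0.152 and 0.152 m and y of cold_block_1_mid in the frame of carrier between -0.066 and 0.066 m and z of each of cold_block_1_mid, cold_block_2_mid in the frame of carrier below 0.059 m and x of cold_block_2_mid in the frame of carrier between -0.152 and 0.152 m and y of cold_block_2_mid in the frame of carrier between -0.066 and 0.066 m), for 0.2 s.
At the end, for the whole second after the job is handed in: Every item present stands in the carrier (within its walls, within 10 mm of its floor, leaning < 0.25 rad); the lid grip point is 160 to 168 mm above the carrier underside and within 6 mm of its centre, lid level within 0.04 rad; both buttons out to within 2.5 mm; all at rest and let go (all of step 3 and z of lid_grip in the frame of carrier between 0.16 and 0.168 m and angle between lid_grip's own z axis and vertical below 0.04 rad and horizontal distance between lid_grip and carrier below 0.006 m and value of joint each of near_button, far_button below 0.0025 m and linear speed of lid below 0.02 m/s); the robot touches nothing.
It fails at once if the timer was pushed more than 30 mm from its place (distance of timer from where it was at the start of the episode above 0.03 m).
It fails at once if the blue marker was pushed more than 30 mm from its place (distance of marker_blue from where it was at the start of the episode above 0.03 m).
It fails at once if the tape roll was pushed more than 30 mm from its place (distance of tape_roll from where it was at the start of the episode above 0.03 m).
Of bottle_1, bottle_2, jar_1, jar_2, cold_block_1, cold_block_2 only 3 to 5 are there at a start; the rules pass over those that are not, and their reading is None.
At some moment in a run one of bottle_1, bottle_2, jar_1, jar_2, cold_block_1, cold_block_2, lid may be knocked a few centimetres aside while the robot is not near it.
It also fails if it takes over 210 s, if anything falls off the work surface, if the arm or the gripper's body presses on something with over 40 N, if the wrist force passes 120 N, or if a joint passes its speed limit or range.

### The arm

A 6-joint arm with a two-finger parallel gripper is mounted at the origin on a cart in front of the work surface, level with it; the furniture and walls round the work are solid. World frame = base frame: x ahead of the robot, y to its left, z up, the work surface at z = 0. Lengths are in mm, angles in rad, forces in N, time in s.
With the tool pointing down it reaches from about 300 to 775 mm from the base axis. Payload 14.6 kg.
Tool frame: the origin (TCP) lies midway between the tips of the shut fingers; the grasp point (between the pads) lies grasp_offset behind it (grasp_offset is the distance from the TCP to the grasp point, in mm); z points along the fingers, y is the line along which they close (so a half turn about z gives the same grasp; the last joint's range is limited). The gripper opens to 94 mm and grips with 3 to 60 N. Pads are 16 mm wide; open, the fingers measure 119 mm over their backs; the gripper's body (75 mm by 177 mm) begins 78 mm behind the grasp point.
Start: joints at [-1.371, 0.3, 1.521, -0, 1.321, -0.067], TCP at [144.999, -530.532, 205.446] pointing down, gripper open.
Joint ranges: [-3.03, 3.03], [-0.79, 2.21], [0.23, 2.52], [-1.04, 4.18], [0, 3.07], [-2.55, 2.55]. Speed limits (rad/s): [2.22, 2.22, 2.57, 3.14, 3.14, 3.14].

### API

Orientations are given as [roll, pitch, yaw] about the fixed x, y, z axes, in that order (R = Rz(yaw) Ry(pitch) Rx(roll)).
In Python, from cell import * gives the robot as it stands. The module is installed in compiled form; this text tells all that it offers.
- The arm moves only by the shell command python3 -m jog 'ROWS' [FORCE]. ROWS is JSON, a list of rows, each a list of 3 entries, a list of its own where there are three numbers: the finger opening in mm, from 0 to 94, then the shift along the tool's x, y, z in units of 50 mm (1.0 is 50 mm), then the turn about the tool's z in units of 180 degrees (1.0 is 180 degrees). In form: [[fingers, [dx, dy, dz], twist], ...]. A call has 1 to 20 rows; each row shifts and turns the commanded pose from where the row before left it, along the tool's axes as they then stand; what a row does not reach is not made up. A row lasts 1/10 s, in which the tool goes at most 50 mm and 8.59 degrees, less where a joint would pass 70% of its speed; a pose out of reach is approached as far as the arm can. A call with a number of a shift or a turn outside -1 to 1 is refused whole. A call with a gripper value outside its range is refused whole. The fingers move at their own pace and stop on an object; FORCE is the grip in N (left out, the last holds). Time passes only in rows, so rows that do not move let the fingers close. It gives the time, the measured TCP pose, the force, the opening and the grip force at its end, in the units of the state.
- read_state(): the state, without advancing time (a new reading comes with each control period).
- camera(name): name is "side" or "top"; returns the picture (400x640x3 uint8, red, green, blue); there is no depth.
- calibration(name): a dict with "mtx" (3x3 intrinsics, pixels), "cam_to_world" (4x4, takes a point from camera to world coordinates). Camera axes: x right, y down, z forward; pixel columns grow to the right and rows downward; lengths in mm; the calibration is good to about 2 mm. A picture is of the moment at which its call begins. calibration takes no time and is no camera call.
- sign_off(): hands the job in; it is judged then, once.
Trained networks look in the newest picture that a camera, given by its name, has taken for a name from the list of things; names that differ only in an ending like _2 or _b are one class to them, and where a whole thing is asked for, a point or a joint stands for the part that bears it (a point fixed in the world has none). Each returns a list of dicts, best first, with "conf" (0 to 1); they miss things now and then, are a little off and sometimes report something else, mostly with a low value. They report only what shows in the picture. A call takes as long as a camera call.
- regions_of(camera, query): "pixels" (400x640 bool, what is visible of it) and "rect" ([centre column, centre row, width, height] in pixels, round what is visible of it).
The state is a dict: "clock": time; "joints": joint angles; "qd": joint speeds; "effort": joint torques, N m; "eef_pos": TCP position; "eef_rot": TCP orientation; "wrist_force": force on the tool from outside, world axes, zero at the start; "moment": the same for the moment, N m; "finger_gap": finger opening in mm; "finger_force": force on a finger pad.
Only numpy, scipy, OpenCV 4.12 (cv2) and the standard library are available. Lean on these libraries where they do the work, as an engineer would, in place of code of your own. Each camera call takes 0.05 s, during which the arm holds its last target. There are 200 camera calls.

## Working session

There is one attempt and no reset: what is moved stays moved. The work goes in short steps, Python scripts to look and compute and a shell command to move; the robot and the scene stay as the last step left them, time stands still between calls to the robot, and variables do not carry over. Pictures are saved under pics/ and viewed, at most 14 in all, crops included, and the job is handed in when it is done.

```bash
mkdir -p pics
cat > h.py <<'E'
from cell import *
import numpy as np, cv2
def proj(cam,P):
    c=calibration(cam);M=np.array(c["mtx"]);T=np.linalg.inv(np.array(c["cam_to_world"]))
    P=np.atleast_2d(P);q=(T[:3,:3]@P.T).T+T[:3,3];q=(M@q.T).T;return q[:,:2]/q[:,2:]
def ray(cam,uv,z):
    c=calibration(cam);M=np.array(c["mtx"]);T=np.array(c["cam_to_world"])
    d=T[:3,:3]@np.linalg.inv(M)@np.array([uv[0],uv[1],1.]);o=T[:3,3];return o+d*(z-o[2])/d[2]
def snap(cam,name):
    im=camera(cam);cv2.imwrite(f"pics/{name}.png",cv2.cvtColor(np.array(im),cv2.COLOR_RGB2BGR));return im
E
python3 - <<'E'
from h import *
np.set_printoptions(precision=1,suppress=True)
for c in("top","side"):
    snap(c,c+"0");k=calibration(c);print(c,np.array(k["mtx"]).tolist(),np.array(k["cam_to_world"]).round(3).tolist())
for q in["carrier","lid_grip","near_button","bottle_1_mid","jar_1_mid","cold_block_1_mid","timer","marker_blue","tape_roll"]:
  for c in("top","side"):
    for r in regions_of(c,q): print(q,c,round(r["conf"],2),np.array(r["rect"]),int(np.sum(r["pixels"])))
s=read_state();print(s)
E
```

```text
top [[475.43768802283495, 0.0, 319.8240976861199], [0.0, 475.43768802283495, 194.1869852134713], [0.0, 0.0, 1.0]] [[-0.006, -0.978, 0.209, 224.716], [-1.0, 0.005, -0.005, -53.151], [0.004, -0.209, -0.978, 1349.564], [0.0, 0.0, 0.0, 1.0]]
side [[361.1651720408858, 0.0, 324.53067476132514], [0.0, 361.1651720408858, 197.78904980518038], [0.0, 0.0, 1.0]] [[0.999, -0.018, 0.032, 443.086], [-0.036, -0.629, 0.777, -809.473], [0.006, -0.777, -0.629, 709.612], [0.0, 0.0, 0.0, 1.0]]
carrier top 0.96 [193.6 198.7  94.5 144.2] 1154
carrier side 0.85 [324.6 144.2 110.6  67.9] 2122
lid_grip top 0.65 [190.8 197.6  89.3 130.3] 7767
lid_grip side 0.57 [322.  136.7 104.7  49.9] 3511
near_button top 0.65 [181.3 232.4  23.2  60.5] 532
near_button side 0.78 [296.3 122.8  43.8   9.8] 154
bottle_1_mid side 0.43 [330.5 314.   26.3  43.7] 1009
jar_1_mid top 0.74 [389.2 164.6  25.3  24.9] 412
jar_1_mid top 0.47 [192.9 194.9  92.5 145.6] 1213
jar_1_mid side 0.57 [377.4 270.2  23.2  41.3] 823
cold_block_1_mid side 0.67 [322.4 269.6  27.9  42.3] 815
timer top 0.83 [365.2 259.5  21.6  26.2] 491
timer top 0.23 [19
[... 169 characters left out ...]
] 384
marker_blue side 0.77 [263.1 315.2  34.3  53.1] 363
marker_blue side 0.62 [323.3 135.4 103.6  50.8] 3443
marker_blue side 0.55 [376.8 269.4  20.6  38.5] 821
tape_roll top 0.69 [452.5 237.8  34.3  30.2] 615
tape_roll top 0.21 [200.  197.4  80.4 147.1] 1073
tape_roll side 0.58 [282.6 352.6  42.9  43.8] 1300
{'clock': 1.0, 'joints': array([-1.4,  0.3,  1.5,  0. ,  1.3, -0.1]), 'qd': array([-0.,  0., -0.,  0.,  0., -0.]), 'effort': array([ -0. , -53.2, -35.3,   0.1,   0. ,  -0. ]), 'eef_pos': array([ 145. , -530.5,  205.5]), 'eef_rot': array([ 3.1, -0. ,  0.3]), 'wrist_force': array([ 0. , -0.1,  0. ]), 'moment': array([-0.,  0.,  0.]), 'finger_force': 0.0, 'finger_gap': 94.11778954823775}
```

View pics/top0.png

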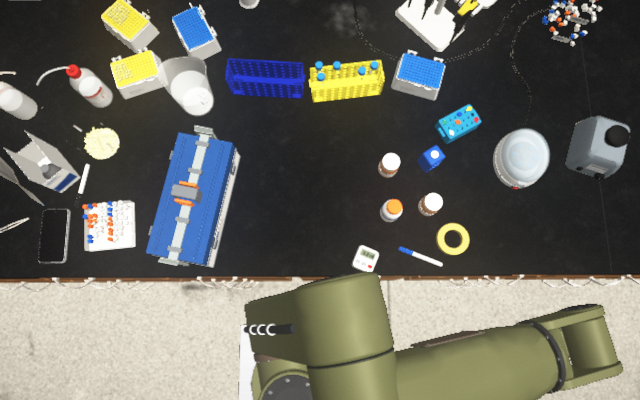

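View pics/side0.png

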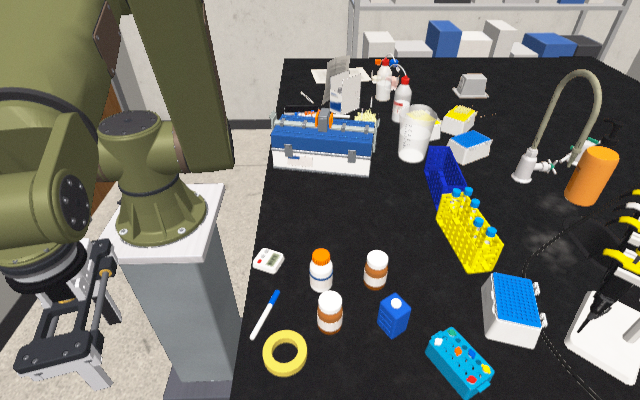

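The top view shows the carrier with its lid on at (194,199). The items are a bottle at (391,211), jars at (389,165) and (430,204), and a blue block at (432,158), so four in all. The timer is at (366,259), the marker at (420,256) and the tape at (453,239).

Run:
```python
from h import *
np.set_printoptions(precision=1,suppress=True)
im=cv2.imread("pics/top0.png")
a=cv2.resize(im[115:275,140:250],None,fx=3.6,fy=3.6,interpolation=cv2.INTER_CUBIC)
b=cv2.resize(im[140:275,350:450],None,fx=4,fy=4,interpolation=cv2.INTER_CUBIC)
c=np.zeros((600,800,3),np.uint8);c[:a.shape[0],:a.shape[1]]=a[:600];c[:b.shape[0],398:398+b.shape[1]]=b;cv2.imwrite("pics/crop1.png",c)
for n,uv,z in[("bottle",(392,206),105),("jar",(389.5,159.5),88),("jar",(430.5,199.5),88),("block",(433,155),84),("grip",(186,191),180),("kfar",(203,130),165),("knear",(175,262),165),("timer",(366,259),10),("mk1",(400,248),6),("mk2",(441,265),6),("tape",(453,239),10)]:
    print(n,ray("top",uv,z)[:2])
```

```text
bottle [ 457.  -252.2]
jar [ 590.6 -253. ]
jar [ 477.5 -360. ]
block [ 604.1 -374.8]
grip [484.2 276.9]
kfar [651.  245.2]
knear [308.1 298.9]
timer [ 324.1 -188.8]
mk1 [ 354.7 -286.1]
mk2 [ 306.5 -399.1]
tape [ 378.8 -436.4]
```

View pics/crop1.png

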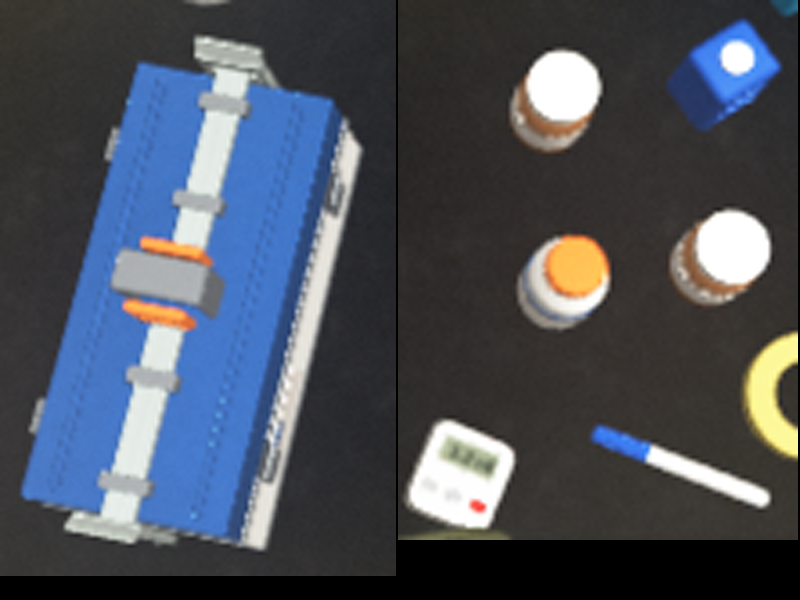

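Run:
```python
from h import *
np.set_printoptions(precision=1,suppress=True)
for n,uv,z in[("bottle",(394.5,206.5),105),("jar1",(391.5,161.7),88),("jar2",(433.5,201.7),88),("block",(435,154.5),88),("btnmid",(186.5,193.6),182)]:
    print(n,ray("top",uv,z)[:2])
C=[ray("top",uv,134)[:2] for uv in[(178.9,132.5),(232.5,142.2),(206.7,266.4),(146.1,253.1)]]
C=np.array(C);print(C,C.mean(0));d=C[0]+C[1]-C[2]-C[3];print(np.degrees(np.arctan2(d[1],d[0])),[np.linalg.norm(C[i]-C[i-1]) for i in range(4)])
# side-camera cross-check via projected side silhouettes (orange cap etc.)
side=cv2.imread("pics/side0.png");hsv=cv2.cvtColor(side,cv2.COLOR_BGR2HSV)
o=cv2.inRange(hsv,(5,170,150),(20,255,255));n,l,st,ce=cv2.connectedComponentsWithStats(o)
for i in range(1,n):
    if st[i,4]>12: print("side orange",ce[i],st[i])
top=cv2.imread("pics/top0.png");o=cv2.inRange(cv2.cvtColor(top,cv2.COLOR_BGR2HSV),(3,150,150),(22,255,255));n,l,st,ce=cv2.connectedComponentsWithStats(o)
for i in range(1,n):
    if st[i,4]>12: print("top orange",ce[i],st[i])
# base outline z=0 for check
y=np.arctan2(d[1],d[0]);c=C.mean(0);R=np.array([[np.cos(y),-np.sin(y)],[np.sin(y),np.cos(y)]])
for cam in("top","side"):
  im=cv2.imread(f"pics/{cam}0.png")
  im=cv2.resize(im,None,fx=4,fy=4,interpolation=cv2.INTER_CUBIC)
  for z,col in((0,(0,255,255)),(83,(0,255,0)),(134,(255,0,255))):
    P=np.array([[*(c+R@np.array(v)),z] for v in((165,75),(165,-75),(-165,-75),(-165,75))])
    cv2.polylines(im,[np.int32(proj(cam,P)*4+1.5)],True,col,1)
  for (x,yy,z) in((457.5,-257.2,105),(586,-258,88),(472,-367,88),(604,-379,88)):
    cv2.line(im,*[tuple(np.int32(p*4+1.5).tolist()) for p in proj(cam,[(x,yy,0),(x,yy,z)])],(0,255,0),1)
  cv2.imwrite(f"pics/o_{cam}.png",im)
a=cv2.imread("pics/o_top.png")[480:1080,560:960];b=cv2.imread("pics/o_side.png")[400:720,1050:1550]
o=np.zeros((600,800,3),np.uint8);o[:,:400]=a;s=cv2.resize(b,(400,256));o[:256,400:]=s
b2=cv2.imread("pics/o_side.png")[960:1380,1200:1680];o[256:600,400:]=cv2.resize(b2,(400,344));cv2.imwrite("pics/ov1.png",o)
```

```text
bottle [ 455.6 -258.8]
jar1 [ 584.3 -258.3]
jar2 [ 471.3 -367.8]
block [ 604.3 -379.4]
btnmid [477.1 274.8]
[[655.4 317.4]
 [627.5 172.7]
 [298.8 227.4]
 [333.2 382.8]] [478.7 275.1]
-10.460343138331828 [np.float64(328.7808203779205), np.float64(147.35992647611045), np.float64(333.1878102015603), np.float64(159.17321020879203)]
side orange [377.6  61.3] [375  59   6   6  32]
side orange [316.5 118. ] [315 109   5  18  43]
side orange [330.5 119.9] [329 113   4  15  47]
side orange [592.6 175.3] [ 566  146   54   60 1852]
side orange [320.7 256.2] [312 248  18  18 256]
side orange [375.5 272.3] [366 264  21  14 138]
side orange [329.5 316.7] [318 308  24  15 156]
side orange [457.6 350.8] [455 347   7   9  41]
top orange [567.1  12.3] [565  11   5   4  14]
top orange [559.7  21.3] [556  18   7   8  29]
top orange [552.   28.5] [550  26   5   6  18]
top orange [457.6 121.6] [456 120   4   4  13]
top orange [188. 184.] [180 181  18   7  54]
top orange [183.9 201.9] [175 198  19   8  70]
top orange [394.2 205.9] [387 199  16  15 177]
top orange [ 94.6 204.4] [ 93 203   4   4  15]
top orange [ 84.4 206.1] [ 82 204   6   5  23]
top orange [ 91.4 217.7] [ 87 214  10   9  52]
top orange [109.9 223.4] [108 222   5   4  15]
top orange [ 90.1 225.7] [ 88 224   5   4  16]
top orange [110.1 231.1] [108 228   5   7  27]
```

View pics/ov1.png

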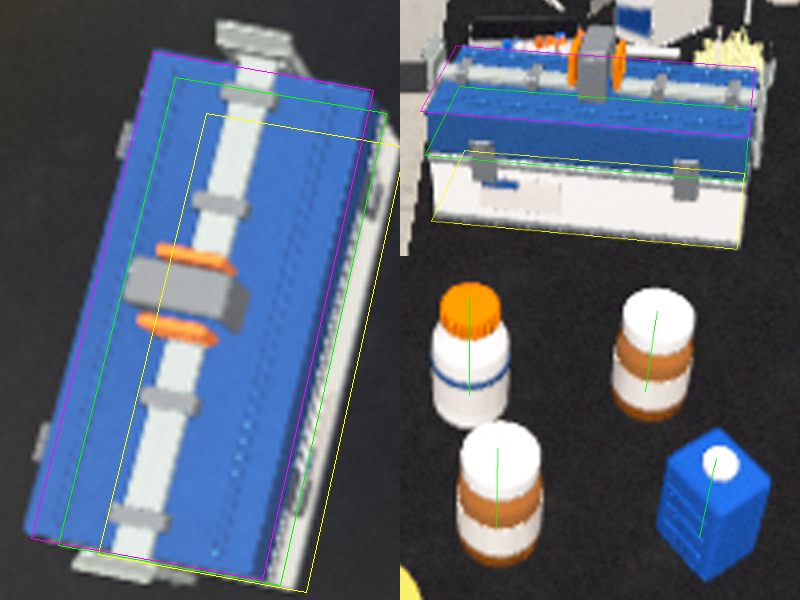

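```bash
cat >> h.py <<'E'
from scipy.spatial.transform import Rotation as Ro
def plan(x,y,z,yawdeg,n=None):
    s=read_state();R=Ro.from_euler("xyz",s["eef_rot"]);p=np.array(s["eef_pos"])
    d=R.inv().apply(np.array([x,y,z])-p)/50
    yaw=np.degrees(s["eef_rot"][2]);t=-((yawdeg-yaw+90)%180-90)
    k=n or int(np.ceil(np.linalg.norm(d)/0.8));m=int(np.ceil(abs(t)/8))
    print("pos",p.round(1),"yaw",round(yaw,2),"rot",np.round(s["eef_rot"],3),"gap",round(s["finger_gap"],1),"F",np.round(s["wrist_force"],1),"t",round(s["clock"],1))
    print("total",d.round(3),f"rows {k}:",(d/max(k,1)).round(3),f"| twist total {t/180:.4f} rows {m}:",round(t/180/max(m,1),4))
E
python3 - <<'E'
from h import *
print("go",globals().get("grasp_offset"))
print([ray("top",uv,0)[:2].round() for uv in[(265,99),(345,103),(310,276)]])
for uv in[((203.9,135.8),(173.3,258.1)),((178.9,132.5),(146.1,253.1)),((232.5,142.2),(206.7,266.4))]:
    a=ray("top",uv[0],140);b=ray("top",uv[1],140);d=a-b;print(np.degrees(np.arctan2(d[1],d[0])),(a+b)[:2]/2)
plan(400,0,320,15.3)
E
```

```text
go 18.8
[array([808., 104.]), array([ 794., -139.]), array([279., -32.])]
-10.967228359648393 [481.72130717 279.79210779]
-11.481408884745143 [493.01513318 348.09361709]
-9.452784168654018 [461.94721812 198.79577208]
pos [ 145.  -530.5  205.5] yaw 15.29 rot [ 3.142 -0.     0.267] gap 94.1 F [ 0.  -0.1  0. ] t 1.0
total [ 7.717 -8.891 -2.291] rows 15: [ 0.514 -0.593 -0.153] | twist total -0.0001 rows 1: -0.0001
```

```bash
python3 -m jog '[[94,[0.514,-0.593,-0.153],0],[94,[0.514,-0.593,-0.153],0],[94,[0.514,-0.593,-0.153],0],[94,[0.514,-0.593,-0.153],0],[94,[0.514,-0.593,-0.153],0],[94,[0.514,-0.593,-0.153],0],[94,[0.514,-0.593,-0.153],0],[94,[0.514,-0.593,-0.153],0],[94,[0.514,-0.593,-0.153],0],[94,[0.514,-0.593,-0.153],0],[94,[0.514,-0.593,-0.153],0],[94,[0.514,-0.593,-0.153],0],[94,[0.514,-0.593,-0.153],0],[94,[0.514,-0.593,-0.153],0],[94,[0.514,-0.593,-0.153],0]]' 20
python3 -c "
from h import *
plan(478.5,275.5,280,79.3)"
```

```text
clock: 2.5
eef_pos: [400.0, 1.8, 320.8]
eef_rot: [3.141, -0.001, 0.267]
wrist_force: [0.7, -0.3, -0.6]
finger_gap: 93.6
finger_force: 0.0
pos [400.    1.8 320.8] yaw 15.3 rot [ 3.141e+00 -1.000e-03  2.670e-01] gap 93.6 F [ 0.7 -0.3 -0.6] t 2.5
total [ 2.959 -4.865  0.816] rows 8: [ 0.37  -0.608  0.102] | twist total -0.3556 rows 9: -0.0395
```

```bash
python3 -m jog '[[94,[0.37,-0.608,0.102],0],[94,[0.37,-0.608,0.102],0],[94,[0.37,-0.608,0.102],0],[94,[0.37,-0.608,0.102],0],[94,[0.37,-0.608,0.102],0],[94,[0.37,-0.608,0.102],0],[94,[0.37,-0.608,0.102],0],[94,[0.37,-0.608,0.102],0],[94,[0,0,0],-0.0395],[94,[0,0,0],-0.0395],[94,[0,0,0],-0.0395],[94,[0,0,0],-0.0395],[94,[0,0,0],-0.0395],[94,[0,0,0],-0.0395],[94,[0,0,0],-0.0395],[94,[0,0,0],-0.0395],[94,[0,0,0],-0.0395],[94,[0,0,0],0]]'
python3 - <<'E'
from h import *
plan(478.5,275.5,147,79.3)
snap("side","side1")
im=cv2.imread("pics/side1.png")[70:200,240:400];cv2.imwrite("pics/c2.png",cv2.resize(im,None,fx=4.5,fy=4.5,interpolation=cv2.INTER_CUBIC))
E
```

```text
clock: 4.3
eef_pos: [478.2, 273.7, 279.4]
eef_rot: [-3.142, -0.0, 1.386]
wrist_force: [-1.0, -0.3, -0.1]
finger_gap: 94.2
finger_force: 0.0
pos [478.2 273.7 279.4] yaw 79.39 rot [-3.142 -0.     1.386] gap 94.2 F [-1.  -0.3 -0.1] t 4.3
total [ 3.500e-02 -1.000e-03  2.648e+00] rows 4: [ 0.009 -0.     0.662] | twist total 0.0005 rows 1: 0.0005
```

View pics/c2.png

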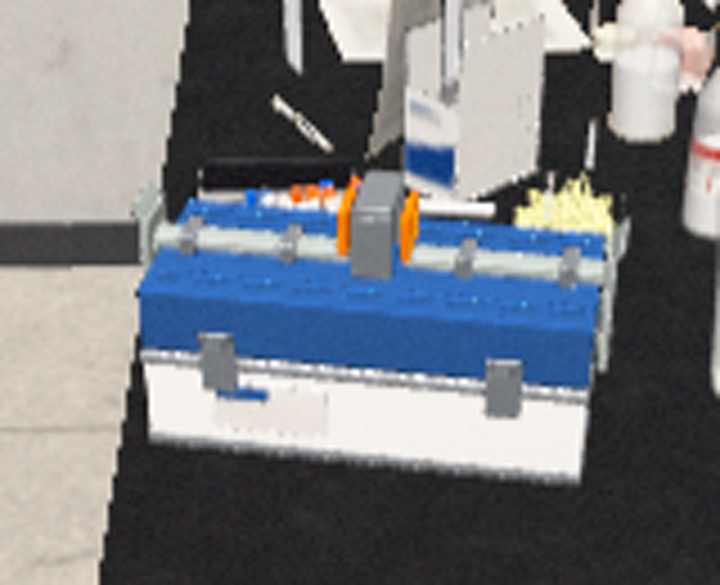

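The side view shows the open fingers straddling the grip housing, with tips at crop (295,70) and (450,95) and the housing at (380,225). I'll descend and pinch.

```bash
python3 -m jog '[[94,[0.035,0,0.6],0],[94,[0,0,0.6],0],[94,[0,0,0.6],0],[94,[0,0,0.5],0],[94,[0,0,0.33],0],[94,[0,0,0],0],[94,[0,0,0],0]]' 30
python3 -m jog '[[60,[0,0,0],0],[60,[0,0,0],0],[60,[0,0,0],0],[60,[0,0,0],0],[48,[0,0,0],0],[48,[0,0,0],0],[40,[0,0,0],0],[30,[0,0,0],0],[30,[0,0,0],0],[30,[0,0,0],0],[30,[0,0,0],0],[30,[0,0,0],0],[30,[0,0,0],0],[30,[0,0,0],0],[30,[0,0,0],0]]' 35
```

```text
clock: 5.05
eef_pos: [478.8, 275.5, 148.5]
eef_rot: [3.141, -0.0, 1.382]
wrist_force: [0.1, 0.6, -1.1]
finger_gap: 94.1
finger_force: 0.0
clock: 6.55
eef_pos: [478.7, 275.5, 148.2]
eef_rot: [3.141, -0.0, 1.384]
wrist_force: [1.2, -0.7, 6.2]
finger_gap: 32.9
finger_force: 34.9
```

```bash
python3 -m jog '[[30,[0,0,-0.1],0],[30,[0,0,-0.1],0],[30,[0,0,-0.1],0],[30,[0,0,-0.1],0],[30,[0,0,-0.2],0],[30,[0,0,-0.2],0],[30,[0,0,-0.2],0],[30,[0,0,-0.3],0],[30,[0,0,-0.4],0],[30,[0,0,-0.5],0],[30,[0,0,-0.5],0],[30,[0,0,-0.4],0],[30,[0,0,-0.2],0],[30,[0,0,0],0]]'
python3 - <<'E'
from h import *
snap("side","side2")
plan(475,40,313,79.3)
E
```

```text
clock: 7.95
eef_pos: [478.7, 275.6, 314.2]
eef_rot: [3.14, -0.001, 1.384]
wrist_force: [-1.2, 0.4, -5.0]
finger_gap: 32.7
finger_force: 34.9
pos [478.5 275.5 312.8] yaw 79.28 rot [ 3.142 -0.     1.384] gap 33.0 F [-0. -1. -5.] t 8.0
total [-4.64   0.807 -0.005] rows 6: [-0.773  0.135 -0.001] | twist total -0.0001 rows 1: -0.0001
```

View pics/side2.png

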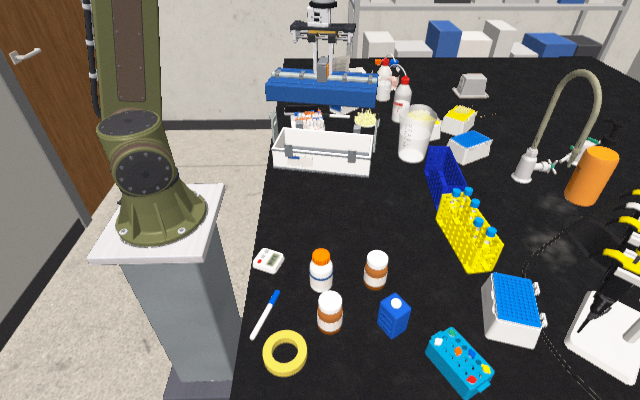

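The lid is off and level (blue, at (322,85)), and the open carrier shows at (325,150).

```bash
python3 -m jog '[[30,[-0.4,0.07,0],0],[30,[-0.58,0.101,0],0],[30,[-0.58,0.101,0],0],[30,[-0.58,0.101,0],0],[30,[-0.58,0.101,0],0],[30,[-0.58,0.101,0],0],[30,[-0.58,0.101,0],0],[30,[-0.5,0.09,0],0],[30,[-0.26,0.06,0],0],[30,[0,0,0],0],[30,[0,0,0.5],0],[30,[0,0,0.7],0],[30,[0,0,0.7],0],[30,[0,0,0.7],0],[30,[0,0,0.7],0],[30,[0,0,0.7],0],[30,[0,0,0.5],0],[30,[0,0,0.2],0],[30,[0,0,0.1],0],[30,[0,0,0],0]]'
python3 -c "
from h import *
plan(475,40,66,79.3)"
```

```text
clock: 10.0
eef_pos: [476.2, 40.2, 73.2]
eef_rot: [3.141, -0.0, 1.384]
wrist_force: [0.6, 0.4, -3.5]
finger_gap: 33.1
finger_force: 34.9
pos [476.2  40.2  73.2] yaw 79.3 rot [ 3.141 -0.     1.384] gap 33.1 F [ 0.6  0.4 -3.5] t 10.0
total [-0.009 -0.024  0.144] rows 1: [-0.009 -0.024  0.144] | twist total -0.0000 rows 1: -0.0
```

```bash
python3 -m jog '[[30,[0,0,0.06],0],[30,[0,0,0.05],0],[30,[0,0,0.04],0],[30,[0,0,0.01],0],[30,[0,0,0],0],[45,[0,0,0],0],[60,[0,0,0],0],[80,[0,0,0],0],[94,[0,0,0],0],[94,[0,0,0],0],[94,[0,0,0],0],[94,[0,0,0],0],[94,[0,0,0],0],[94,[0,0,0],0]]'
python3 -c "
from h import *
plan(456,-258,310,0)"
```

```text
clock: 11.4
eef_pos: [476.0, 39.8, 64.9]
eef_rot: [3.142, -0.0, 1.384]
wrist_force: [-0.3, 0.5, 0.0]
finger_gap: 94.2
finger_force: 0.0
pos [476.   39.8  64.9] yaw 79.28 rot [ 3.142 -0.     1.384] gap 94.2 F [-0.3  0.5  0. ] t 11.4
total [-5.927  0.715 -4.902] rows 10: [-0.593  0.072 -0.49 ] | twist total 0.4404 rows 10: 0.044
```

```bash
sed -i 's/t=-((yawdeg-yaw+90)%180-90)/t=-((yawdeg-yaw+180)%360-180)/' h.py
python3 -m jog '[[94,[0,0,-0.5],0],[94,[0,0,-0.8],0],[94,[0,0,-0.8],0],[94,[0,0,-0.8],0],[94,[0,0,-0.8],0],[94,[-0.59,0.072,0],0],[94,[-0.59,0.072,0],0],[94,[-0.59,0.072,0],0],[94,[-0.59,0.072,0],0],[94,[-0.59,0.072,0],0],[94,[-0.59,0.072,0],0],[94,[-0.59,0.072,0],0],[94,[-0.59,0.072,0],0],[94,[-0.59,0.072,0],0],[94,[-0.59,0.072,0],0],[94,[0,0,0],-0.045],[94,[0,0,0],-0.045],[94,[0,0,0],-0.045],[94,[0,0,0],-0.045],[94,[0,0,0],-0.045]]'
python3 -m jog '[[94,[0,0,0],-0.045],[94,[0,0,0],-0.045],[94,[0,0,0],-0.045],[94,[0,0,0],-0.045],[94,[0,0,0],-0.045],[94,[0,0,0],-0.045],[94,[0,0,0],0]]'
python3 - <<'E'
from h import *
snap("top","t3");snap("side","s3")
for q in["lid_grip","bottle_1_mid","jar_1_mid","cold_block_1_mid"]:
  for c in("top","side"):
    for r in regions_of(c,q): print(q,c,round(r["conf"],2),np.array(r["rect"]).round(1))
plan(456,-258.5,27,169.3)
a=cv2.imread("pics/t3.png")[120:280,140:480];b=cv2.imread("pics/s3.png")[230:380,240:420]
o=np.zeros((600,800,3),np.uint8);o[:320,:680]=cv2.resize(a,None,fx=2,fy=2);o[330:600,:324]=cv2.resize(b,None,fx=1.8,fy=1.8);cv2.imwrite("pics/c3.png",o)
E
```

```text
clock: 13.4
eef_pos: [456.4, -256.7, 249.8]
eef_rot: [-3.142, -0.0, 2.096]
wrist_force: [-0.2, 1.3, 0.9]
finger_gap: 93.8
finger_force: 0.0
clock: 14.1
eef_pos: [456.4, -256.7, 249.9]
eef_rot: [3.142, -0.0, 2.941]
wrist_force: [-0.6, -0.6, -0.5]
finger_gap: 93.9
finger_force: 0.0
lid_grip top 0.55 [281.5 205.5  76.4 121.2]
lid_grip side 0.68 [324.2 201.3 117.9  56.3]
jar_1_mid top 0.4 [388.5 156.9  17.3  11.6]
jar_1_mid top 0.4 [288.5 168.5  25.7  54. ]
jar_1_mid side 0.62 [377.1 272.1  24.5  36.1]
jar_1_mid side 0.44 [358.5 192.9  53.3  11.6]
cold_block_1_mid top 0.5 [287.1 169.1  23.5  49.7]
pos [ 456.5 -256.7  249.9] yaw 168.34 rot [3.142 0.    2.938] gap 93.9 F [ 0.5  0.7 -0. ] t 14.6
total [ 2.000e-03 -3.700e-02  4.458e+00] rows 6: [ 0.    -0.006  0.743] | twist total -0.0053 rows 1: -0.0053
```

View pics/c3.png

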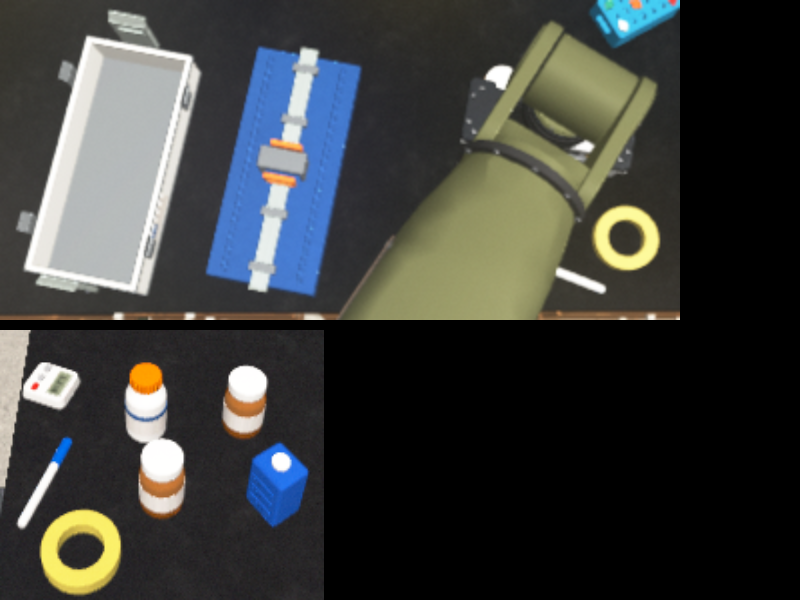

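The lid lies flat at (281,205) with its buttons out. The carrier is open and empty, and the four items haven't moved. Next I'll pick the bottle.

```bash
python3 -m jog '[[94,[0,-0.037,0.6],-0.005],[94,[0,0,0.8],0],[94,[0,0,0.8],0],[94,[0,0,0.8],0],[94,[0,0,0.8],0],[94,[0,0,0.5],0],[94,[0,0,0.18],0],[94,[0,0,0],0],[70,[0,0,0],0],[50,[0,0,0],0],[45,[0,0,0],0],[45,[0,0,0],0],[45,[0,0,0],0],[45,[0,0,0],0],[45,[0,0,0],0],[45,[0,0,0],0]]' 15
python3 -c "
from h import *
plan(570,258,250,169.3)"
```

```text
clock: 16.2
eef_pos: [456.2, -258.6, 26.1]
eef_rot: [-3.141, 0.0, 2.954]
wrist_force: [-1.7, -0.4, 4.7]
finger_gap: 54.0
finger_force: 15.0
pos [ 456.2 -258.6   26.1] yaw 169.27 rot [-3.141  0.     2.954] gap 54.0 F [-1.7 -0.4  4.7] t 16.2
total [-0.315 10.575 -4.478] rows 15: [-0.021  0.705 -0.299] | twist total -0.0001 rows 1: -0.0001
```

```bash
python3 -m jog '[[45,[0,0,-0.3],0],[45,[0,0,-0.7],0],[45,[0,0,-0.8],0],[45,[0,0,-0.8],0],[45,[0,0,-0.8],0],[45,[0,0,-0.7],0],[45,[0,0,-0.37],0],[45,[-0.02,0.4,0],0],[45,[-0.02,0.7,0],0],[45,[-0.021,0.7,0],0],[45,[-0.021,0.7,0],0],[45,[-0.021,0.7,0],0],[45,[-0.021,0.7,0],0],[45,[-0.021,0.7,0],0],[45,[-0.021,0.7,0],0],[45,[-0.021,0.7,0],0],[45,[-0.021,0.7,0],0],[45,[-0.021,0.7,0],0],[45,[-0.021,0.7,0],0],[45,[-0.021,0.7,0],0]]'
python3 -m jog '[[45,[-0.02,0.7,0],0],[45,[-0.02,0.6,0],0],[45,[-0.02,0.45,0],0],[45,[0,0,0],0]]'
python3 - <<'E'
from h import *
# carrier pose from the top rim corners and the pinched-lid pose
t=np.radians(-10.7);R=np.array([[np.cos(t),-np.sin(t)],[np.sin(t),np.cos(t)]]);c=np.array([478.6,275.5])
for x in(-93,-31,31,93): print(x,(c+R@[x,0]).round(1))
plan(570,258,34.5,169.3)
snap("top","t4");im=cv2.imread("pics/t4.png")
P=lambda v,z:proj("top",[[*(c+R@np.array(v)),z]])[0]
im=cv2.resize(im,None,fx=4,fy=4,interpolation=cv2.INTER_CUBIC)
for z,a,b in((83,165,75),(8,158,68)):
    cv2.polylines(im,[np.int32([P((i*a,j*b),z)*4+1.5 for i,j in((1,1),(1,-1),(-1,-1),(-1,1))])],True,(0,255,0),1)
cv2.imwrite("pics/c4.png",im[480:1080,560:1060])
E
```

```text
clock: 18.2
eef_pos: [551.2, 172.7, 248.9]
eef_rot: [-3.141, -0.001, 2.955]
wrist_force: [0.9, -0.6, -1.8]
finger_gap: 53.8
finger_force: 15.0
clock: 18.6
eef_pos: [570.3, 258.8, 248.2]
eef_rot: [-3.141, -0.001, 2.957]
wrist_force: [-0.2, -1.7, -1.2]
finger_gap: 53.9
finger_force: 15.0
-93 [387.2 292.8]
-31 [448.1 281.3]
31 [509.1 269.7]
93 [570.  258.2]
pos [570.3 258.8 248.2] yaw 169.42 rot [-3.141e+00 -1.000e-03  2.957e+00] gap 53.9 F [-0.2 -1.7 -1.2] t 18.6
total [-4.000e-03 -1.500e-02  4.273e+00] rows 6: [-0.001 -0.003  0.712] | twist total 0.0007 rows 1: 0.0007
```

View pics/c4.png

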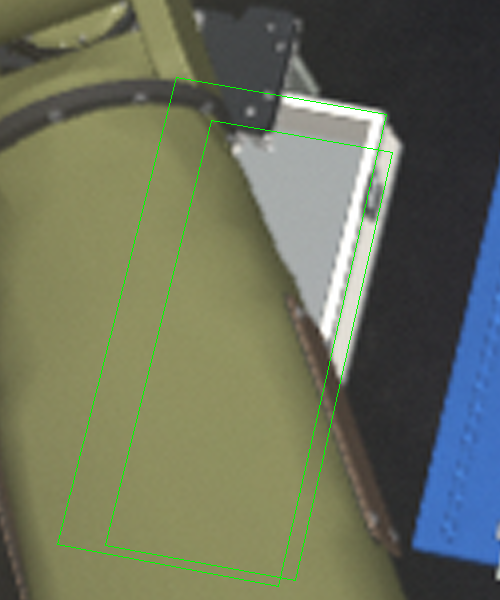

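The green rim overlay lies on the white rim, with the right corner at (386,115), so the carrier pose is right. I'll lower the bottle into the far slot.

```bash
python3 -m jog '[[45,[0,-0.012,0.5],0],[45,[0,0,0.7],0],[45,[0,0,0.7],0],[45,[0,0,0.7],0],[45,[0,0,0.6],0],[45,[0,0,0.5],0],[45,[0,0,0.3],0],[45,[0,0,0.15],0],[45,[0,0,0.1],0],[45,[0,0,0],0],[60,[0,0,0],0],[74,[0,0,0],0],[74,[0,0,0],0],[74,[0,0,0],0],[74,[0,0,-0.3],0],[74,[0,0,-0.7],0],[74,[0,0,-0.8],0],[74,[0,0,-0.8],0],[74,[0,0,-0.8],0],[74,[0,0,-0.8],0]]'
python3 - <<'E'
from h import *
snap("side","s5")
plan(584.3,-258.3,250,169.3)
E
```

```text
clock: 20.65
eef_pos: [570.0, 256.0, 250.1]
eef_rot: [3.141, 0.001, 2.954]
wrist_force: [1.1, 0.4, -0.1]
finger_gap: 73.6
finger_force: 0.0
pos [571.5 256.6 257.5] yaw 169.28 rot [3.136 0.009 2.954] gap 74.0 F [0.1 0.3 6.3] t 20.7
total [ -2.165 -10.071   0.114] rows 13: [-0.167 -0.775  0.009] | twist total -0.0001 rows 1: -0.0001
```

View pics/s5.png

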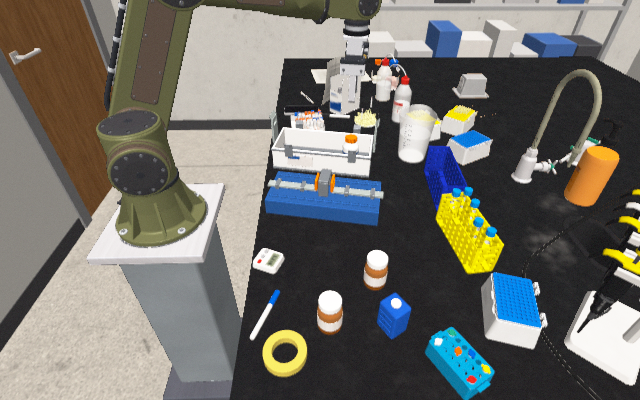

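The bottle stands upright at the far end of the carrier, at (350,143). Now jar 1.

```bash
python3 -m jog '[[94,[-0.1,-0.45,0],0],[94,[-0.16,-0.75,0],0],[94,[-0.16,-0.75,0],0],[94,[-0.16,-0.75,0],0],[94,[-0.16,-0.75,0],0],[94,[-0.16,-0.75,0],0],[94,[-0.16,-0.75,0],0],[94,[-0.16,-0.75,0],0],[94,[-0.16,-0.75,0],0],[94,[-0.16,-0.75,0],0],[94,[-0.16,-0.75,0],0],[94,[-0.16,-0.75,0],0],[94,[-0.16,-0.75,0],0],[94,[-0.145,-0.62,0],0],[94,[0,0,0],0],[94,[0,0,0],0]]'
python3 -c "
from h import *
plan(584.3,-258.3,21,169.3)"
```

```text
clock: 22.3
eef_pos: [582.9, -259.0, 247.4]
eef_rot: [3.141, 0.0, 2.953]
wrist_force: [0.1, -0.3, -0.7]
finger_gap: 94.0
finger_force: 0.0
pos [ 582.9 -259.   247.4] yaw 169.22 rot [3.141 0.    2.953] gap 94.0 F [ 0.1 -0.3 -0.7] t 22.3
total [-0.024  0.019  4.528] rows 6: [-0.004  0.003  0.755] | twist total -0.0005 rows 1: -0.0005
```

```bash
python3 -m jog '[[94,[-0.024,0.019,0.6],0],[94,[0,0,0.8],0],[94,[0,0,0.8],0],[94,[0,0,0.8],0],[94,[0,0,0.8],0],[94,[0,0,0.5],0],[94,[0,0,0.23],0],[94,[0,0,0],0],[70,[0,0,0],0],[50,[0,0,0],0],[45,[0,0,0],0],[45,[0,0,0],0],[45,[0,0,0],0],[45,[0,0,0],0],[45,[0,0,0],0],[45,[0,0,0],0]]' 15
python3 -c "
from h import *
plan(509.1,269.7,250,169.3)"
```

```text
clock: 23.9
eef_pos: [584.5, -258.1, 20.6]
eef_rot: [-3.142, 0.0, 2.954]
wrist_force: [-0.9, 0.2, 3.1]
finger_gap: 53.5
finger_force: 15.0
pos [ 584.5 -258.1   20.6] yaw 169.27 rot [-3.142  0.     2.954] gap 53.5 F [-0.9  0.2  3.1] t 23.9
total [ 3.445 10.091 -4.588] rows 15: [ 0.23   0.673 -0.306] | twist total -0.0001 rows 1: -0.0001
```

```bash
python3 -m jog '[[45,[0,0,-0.3],0],[45,[0,0,-0.7],0],[45,[0,0,-0.8],0],[45,[0,0,-0.8],0],[45,[0,0,-0.8],0],[45,[0,0,-0.8],0],[45,[0,0,-0.38],0],[45,[0.12,0.4,0],0],[45,[0.23,0.68,0],0],[45,[0.23,0.68,0],0],[45,[0.23,0.68,0],0],[45,[0.23,0.68,0],0],[45,[0.23,0.68,0],0],[45,[0.23,0.68,0],0],[45,[0.23,0.68,0],0],[45,[0.23,0.68,0],0],[45,[0.23,0.68,0],0],[45,[0.23,0.68,0],0],[45,[0.23,0.68,0],0],[45,[0.23,0.68,0],0]]'
python3 -m jog '[[45,[0.23,0.68,0],0],[45,[0.23,0.6,0],0],[45,[0.105,0.25,0],0],[45,[0,0,0],0],[45,[0,0,0],0]]'
python3 -c "
from h import *
plan(509.1,269.7,29.6,169.3)"
```

```text
clock: 25.9
eef_pos: [521.9, 190.6, 250.3]
eef_rot: [3.141, 0.0, 2.954]
wrist_force: [-0.1, -0.4, -2.0]
finger_gap: 53.4
finger_force: 15.0
clock: 26.4
eef_pos: [509.2, 268.8, 249.7]
eef_rot: [-3.141, 0.0, 2.954]
wrist_force: [0.2, -0.5, -1.9]
finger_gap: 53.4
finger_force: 15.0
pos [509.2 268.8 249.7] yaw 169.27 rot [-3.141  0.     2.954] gap 53.4 F [ 0.2 -0.5 -1.9] t 26.4
total [0.006 0.018 4.401] rows 6: [0.001 0.003 0.734] | twist total -0.0002 rows 1: -0.0002
```

```bash
python3 -m jog '[[45,[0,0.018,0.5],0],[45,[0,0,0.7],0],[45,[0,0,0.7],0],[45,[0,0,0.7],0],[45,[0,0,0.7],0],[45,[0,0,0.5],0],[45,[0,0,0.35],0],[45,[0,0,0.15],0],[45,[0,0,0.1],0],[45,[0,0,0],0],[60,[0,0,0],0],[74,[0,0,0],0],[74,[0,0,0],0],[74,[0,0,0],0],[74,[0,0,-0.3],0],[74,[0,0,-0.7],0],[74,[0,0,-0.8],0],[74,[0,0,-0.8],0],[74,[0,0,-0.8],0],[74,[0,0,-0.8],0]]'
python3 - <<'E'
from h import *
snap("side","s6")
plan(471.3,-367.8,250,169.3)
E
```

```text
clock: 28.4
eef_pos: [508.8, 270.4, 242.6]
eef_rot: [3.141, 0.001, 2.955]
wrist_force: [-0.5, 0.0, 0.4]
finger_gap: 74.0
finger_force: 0.0
pos [510.5 271.2 249.6] yaw 169.28 rot [3.136 0.008 2.954] gap 74.0 F [0.  0.1 7.1] t 28.4
total [ -1.608 -12.702  -0.07 ] rows 17: [-0.095 -0.747 -0.004] | twist total -0.0001 rows 1: -0.0001
```

View pics/s6.png

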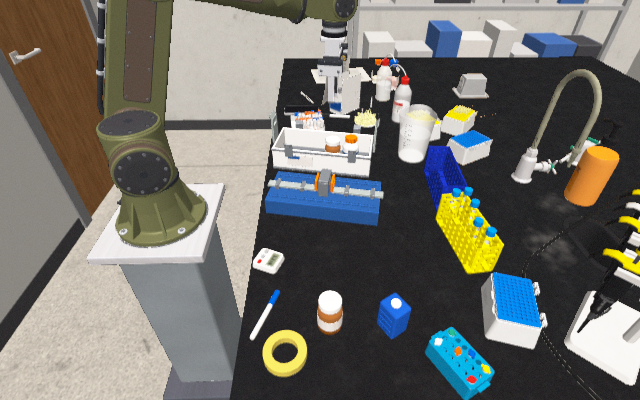

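Jar 1 stands in the carrier at (333,143), and jar 2 at (330,313) and the block at (393,315) haven't moved. I'll fit the block's pose now while the view is clear.

Run:
```python
from h import *
from scipy.optimize import minimize
np.set_printoptions(precision=1,suppress=True)
snap("top","t6")
masks={}
for c,f,g in(("top","t6",(604,-379,60)),("side","s6",(604,-379,60))):
    hsv=cv2.cvtColor(cv2.imread(f"pics/{f}.png"),cv2.COLOR_BGR2HSV)
    m=cv2.inRange(hsv,(100,120,50),(125,255,255));m=cv2.morphologyEx(m,cv2.MORPH_CLOSE,np.ones((9,9)))
    n,l,st,ce=cv2.connectedComponentsWithStats(m);p=np.int32(proj(c,[g])[0]);i=l[p[1],p[0]]
    masks[c]=(cv2.resize((l==i).astype(np.uint8),None,fx=4,fy=4,interpolation=cv2.INTER_LINEAR)>0);print(c,i,ce[i],st[i])
def cost(v):
    x,y,a=v[0],v[1],v[2]/10;t=np.array([[np.cos(a),-np.sin(a)],[np.sin(a),np.cos(a)]]);s=0
    P=[[*(np.array([x,y])+t@[i*26,j*23]),z] for i in(-1,1) for j in(-1,1) for z in(0,82)]
    for c,m in masks.items():
        h=cv2.convexHull(np.int32(proj(c,P)*4+1.5));q=np.zeros(m.shape,np.uint8);cv2.fillConvexPoly(q,h,1)
        s+=1-(m&(q>0)).sum()/(m|(q>0)).sum()
    return s
res=[]
for a0 in np.arange(0,3.14,0.26):
    r=minimize(cost,[600,-378,a0*10],method="Nelder-Mead",options=dict(initial_simplex=[[600,-378,a0*10],[606,-378,a0*10],[600,-372,a0*10],[600,-378,a0*10+2]]));res.append((r.fun,r.x[0],r.x[1],np.degrees(r.x[2]/10)%180))
for r in sorted(res)[:5]: print(np.round(r,3))
for r in regions_of("top","jar_1_mid"): print(r["conf"],r["rect"])
```

```text
top 11 [441.6 145.3] [417 108  65  65 883]
side 15 [393.3 314.9] [ 376  292   36   48 1142]
[   0.6  607.4 -380.2  122.5]
[   0.6  607.  -379.4  124.3]
[   0.6  606.8 -380.1  121.9]
[   0.6  607.6 -380.3  124.6]
[   0.6  606.9 -380.3  123.2]
0.65 [204.3, 190.7, 25.2, 22.5]
```

```bash
python3 - <<'E'
from h import *
from scipy.optimize import minimize
np.set_printoptions(precision=2,suppress=True)
masks={}
for c,f in(("top","t6"),("side","s6")):
    hsv=cv2.cvtColor(cv2.imread(f"pics/{f}.png"),cv2.COLOR_BGR2HSV)
    m=cv2.inRange(hsv,(104,120,50),(125,255,255))
    if c=="top": m[:146]=0
    m=cv2.morphologyEx(m,cv2.MORPH_CLOSE,np.ones((5,5)))
    n,l,st,ce=cv2.connectedComponentsWithStats(m);p=np.int32(proj(c,[(604,-379,60)])[0]);i=l[p[1],p[0]]
    k=np.uint8(l==i)
    cs,_=cv2.findContours(k,cv2.RETR_EXTERNAL,cv2.CHAIN_APPROX_NONE);cv2.drawContours(k,cs,-1,1,-1)
    masks[c]=(cv2.resize(k*255,None,fx=4,fy=4,interpolation=cv2.INTER_LINEAR)>127);print(c,i,ce[i],st[i])
def cost(v):
    x,y,a=v[0],v[1],v[2]/10;t=np.array([[np.cos(a),-np.sin(a)],[np.sin(a),np.cos(a)]]);s=0
    P=[[*(np.array([x,y])+t@[i*26,j*23]),z] for i in(-1,1) for j in(-1,1) for z in(0,82)]
    for c,m in masks.items():
        h=cv2.convexHull(np.int32(proj(c,P)*4+1.5));q=np.zeros(m.shape,np.uint8);cv2.fillConvexPoly(q,h,1)
        s+=1-(m&(q>0)).sum()/(m|(q>0)).sum()
    return s
res=[]
for a0 in np.arange(0,3.14,0.26):
    r=minimize(cost,[600,-378,a0*10],method="Nelder-Mead",options=dict(initial_simplex=[[600,-378,a0*10],[606,-378,a0*10],[600,-372,a0*10],[600,-378,a0*10+2]]));res.append((r.fun,r.x[0],r.x[1],np.degrees(r.x[2]/10)%180))
for r in sorted(res)[:6]: print(np.round(r,3))
E
python3 -m jog '[[94,[-0.05,-0.4,0],0],[94,[-0.095,-0.75,0],0],[94,[-0.095,-0.75,0],0],[94,[-0.095,-0.75,0],0],[94,[-0.095,-0.75,0],0],[94,[-0.095,-0.75,0],0],[94,[-0.095,-0.75,0],0],[94,[-0.095,-0.75,0],0],[94,[-0.095,-0.75,0],0],[94,[-0.095,-0.75,0],0],[94,[-0.095,-0.75,0],0],[94,[-0.095,-0.75,0],0],[94,[-0.095,-0.75,0],0],[94,[-0.095,-0.75,0],0],[94,[-0.095,-0.75,0],0],[94,[-0.095,-0.75,0],0],[94,[-0.095,-0.75,0],0],[94,[-0.03,-0.28,0],0],[94,[0,0,0],0],[94,[0,0,0],0]]'
python3 -c "
from h import *
plan(471.3,-367.8,21,169.3)"
```

```text
top 0 [320.26 199.42] [     0      0    640    400 250260]
side 28 [393.04 316.02] [ 376  292   36   48 1048]
[   1.09  606.82 -380.43  130.21]
[   1.09  607.13 -379.93  128.38]
[   1.09  606.62 -380.9   128.69]
[   1.09  607.04 -380.9   131.14]
[   1.09  606.11 -379.53  126.78]
[   1.1   607.79 -380.33  116.63]
clock: 30.55
eef_pos: [469.9, -366.2, 239.1]
eef_rot: [3.141, -0.001, 2.955]
wrist_force: [0.5, 0.3, 0.2]
finger_gap: 94.3
finger_force: 0.0
pos [ 469.9 -366.2  239.1] yaw 169.29 rot [ 3.141e+00 -1.000e-03  2.955e+00] gap 94.3 F [0.5 0.3 0.2] t 30.6
total [-0.036 -0.03   4.362] rows 6: [-0.006 -0.005  0.727] | twist total -0.0000 rows 1: -0.0
```

```bash
python3 -m jog '[[94,[-0.036,-0.03,0.6],0],[94,[0,0,0.8],0],[94,[0,0,0.8],0],[94,[0,0,0.8],0],[94,[0,0,0.8],0],[94,[0,0,0.4],0],[94,[0,0,0.16],0],[94,[0,0,0],0],[70,[0,0,0],0],[50,[0,0,0],0],[45,[0,0,0],0],[45,[0,0,0],0],[45,[0,0,0],0],[45,[0,0,0],0],[45,[0,0,0],0],[45,[0,0,0],0]]' 15
python3 - <<'E'
from h import *
plan(448.1,281.3,250,169.3)
from scipy.optimize import minimize
np.set_printoptions(precision=2,suppress=True)
masks={}
for c,f in(("top","t6"),("side","s6")):
    hsv=cv2.cvtColor(cv2.imread(f"pics/{f}.png"),cv2.COLOR_BGR2HSV)
    m=cv2.inRange(hsv,(104,120,50),(125,255,255))
    p=proj(c,[(606,-380,40)])[0]
    n,l,st,ce=cv2.connectedComponentsWithStats(m)
    i=min([i for i in range(1,n) if st[i,4]>150],key=lambda i:np.linalg.norm(ce[i]-p))
    k=np.uint8(l==i)
    cs,_=cv2.findContours(k,cv2.RETR_EXTERNAL,cv2.CHAIN_APPROX_NONE);h=cv2.convexHull(np.vstack(cs));cv2.fillConvexPoly(k,h,1)
    masks[c]=(cv2.resize(k*255,None,fx=4,fy=4,interpolation=cv2.INTER_LINEAR)>127);print(c,i,ce[i],st[i])
def cost(v):
    x,y,a=v[0],v[1],v[2]/10;t=np.array([[np.cos(a),-np.sin(a)],[np.sin(a),np.cos(a)]]);s=0
    P=[[*(np.array([x,y])+t@[i*26,j*23]),z] for i in(-1,1) for j in(-1,1) for z in(0,82)]
    for c,m in masks.items():
        h=cv2.convexHull(np.int32(proj(c,P)*4+1.5));q=np.zeros(m.shape,np.uint8);cv2.fillConvexPoly(q,h,1)
        s+=1-(m&(q>0)).sum()/(m|(q>0)).sum()
    return s
res=[]
for a0 in np.arange(0,3.14,0.26):
    r=minimize(cost,[600,-378,a0*10],method="Nelder-Mead",options=dict(initial_simplex=[[600,-378,a0*10],[606,-378,a0*10],[600,-372,a0*10],[600,-378,a0*10+2]]));res.append((r.fun,r.x[0],r.x[1],np.degrees(r.x[2]/10)%180))
for r in sorted(res)[:6]: print(np.round(r,3))
E
```

```text
clock: 32.15
eef_pos: [471.4, -369.1, 21.6]
eef_rot: [-3.142, 0.0, 2.954]
wrist_force: [-1.0, 0.9, 2.7]
finger_gap: 53.7
finger_force: 15.0
pos [ 471.4 -369.1   21.6] yaw 169.28 rot [-3.142  0.     2.954] gap 53.7 F [-1.   0.9  2.7] t 32.1
total [ 2.877 12.694 -4.569] rows 18: [ 0.16   0.705 -0.254] | twist total -0.0001 rows 1: -0.0001
top 21 [430.35 158.79] [417 144  29  29 425]
side 60 [393.01 316.07] [ 376  292   36   48 1044]Traceback (most recent call last):
  File "<stdin>", line 24, in <module>
    res = _minimize_neldermead(fun, x0, args, callback, bounds=bounds,
                               **options)
    fsim[j] = func(sim[j])
              ~~~~^^^^^^^^
    fx = function(np.copy(x), *(wrapper_args + args))
  File "<stdin>", line 19, in cost
  File "h.py", line 4, in proj
    c=calibration(cam);M=np.array(c["mtx"]);T=np.linalg.inv(np.array(c["cam_to_world"]))
ValueError: time passes only in moves, steps and waits
```

```bash
sed -i 's/^from cell import \*/from cell import *\nimport cell,functools\ncalibration=functools.lru_cache(cell.calibration)/' h.py
cat > fit.py <<'E'
import sys
from h import *
from scipy.optimize import minimize
def fit(ft,fs,g):
    masks={}
    for c,f in(("top",ft),("side",fs)):
        hsv=cv2.cvtColor(cv2.imread(f"pics/{f}.png"),cv2.COLOR_BGR2HSV)
        m=cv2.inRange(hsv,(104,120,50),(125,255,255));p=proj(c,[(*g,40)])[0]
        n,l,st,ce=cv2.connectedComponentsWithStats(m)
        i=min([i for i in range(1,n) if st[i,4]>150],key=lambda i:np.linalg.norm(ce[i]-p))
        k=np.uint8(l==i);cs,_=cv2.findContours(k,cv2.RETR_EXTERNAL,cv2.CHAIN_APPROX_NONE);cv2.fillConvexPoly(k,cv2.convexHull(np.vstack(cs)),1)
        masks[c]=cv2.resize(k*255,None,fx=4,fy=4,interpolation=cv2.INTER_LINEAR)>127;print(c,ce[i].round(1),st[i])
    def cost(v):
        a=v[2]/10;t=np.array([[np.cos(a),-np.sin(a)],[np.sin(a),np.cos(a)]]);s=0
        P=[[*(v[:2]+t@[i*26,j*23]),z] for i in(-1,1) for j in(-1,1) for z in(0,82)]
        for c,m in masks.items():
            q=np.zeros(m.shape,np.uint8);cv2.fillConvexPoly(q,cv2.convexHull(np.int32(proj(c,P)*4+1.5)),1)
            s+=1-(m&(q>0)).sum()/(m|(q>0)).sum()
        return s
    res=[]
    for a in np.arange(0,31.4,2.6):
        r=minimize(cost,[*g,a],method="Nelder-Mead",options=dict(initial_simplex=[[*g,a],[g[0]+6,g[1],a],[g[0],g[1]+6,a],[*g,a+2]]));res.append((r.fun,r.x[0],r.x[1],np.degrees(r.x[2]/10)%180))
    for r in sorted(res)[:5]: print(np.round(r,3))
E
python3 -c "
from fit import *
fit('t6','s6',(604,-379))"
python3 -m jog '[[45,[0,0,-0.3],0],[45,[0,0,-0.7],0],[45,[0,0,-0.8],0],[45,[0,0,-0.8],0],[45,[0,0,-0.8],0],[45,[0,0,-0.8],0],[45,[0,0,-0.37],0],[45,[0.1,0.4,0],0],[45,[0.16,0.72,0],0],[45,[0.16,0.72,0],0],[45,[0.16,0.72,0],0],[45,[0.16,0.72,0],0],[45,[0.16,0.72,0],0],[45,[0.16,0.72,0],0],[45,[0.16,0.72,0],0],[45,[0.16,0.72,0],0],[45,[0.16,0.72,0],0],[45,[0.16,0.72,0],0],[45,[0.16,0.72,0],0],[45,[0.16,0.72,0],0]]'
python3 -c "
from h import *
plan(448.1,281.3,250,169.3)"
```

```text
top [430.4 158.8] [417 144  29  29 425]
side [393.  316.1] [ 376  292   36   48 1044]
[ 1.27000e-01  6.06438e+02 -3.79375e+02  1.22767e+02]
[ 1.29000e-01  6.06361e+02 -3.79456e+02  1.21938e+02]
[ 1.29000e-01  6.06451e+02 -3.79306e+02  1.22634e+02]
[ 1.30000e-01  6.06425e+02 -3.79541e+02  1.22678e+02]
[ 1.33000e-01  6.06097e+02 -3.79378e+02  1.22883e+02]
clock: 34.15
eef_pos: [455.7, 95.3, 250.8]
eef_rot: [3.141, 0.001, 2.954]
wrist_force: [-0.0, 0.5, -1.6]
finger_gap: 53.4
finger_force: 15.0
pos [455.7  95.3 250.8] yaw 169.27 rot [3.141e+00 1.000e-03 2.954e+00] gap 53.4 F [-0.   0.5 -1.6] t 34.1
total [0.842 3.627 0.017] rows 5: [0.168 0.725 0.003] | twist total -0.0001 rows 1: -0.0001
```

```bash
python3 -m jog '[[45,[0.168,0.72,0],0],[45,[0.168,0.72,0],0],[45,[0.168,0.72,0],0],[45,[0.168,0.72,0],0],[45,[0.168,0.6,0],0],[45,[0,0.147,0],0],[45,[0,0,0],0],[45,[0,0,0],0]]'
python3 -c "
from h import *
plan(448.1,281.3,30.5,169.3)"
```

```text
clock: 34.95
eef_pos: [448.8, 279.0, 250.2]
eef_rot: [-3.141, 0.0, 2.954]
wrist_force: [-0.1, 0.1, -1.4]
finger_gap: 53.4
finger_force: 15.0
pos [448.8 279.  250.2] yaw 169.25 rot [-3.141  0.     2.954] gap 53.4 F [-0.1  0.1 -1.4] t 35.0
total [0.023 0.044 4.394] rows 6: [0.004 0.007 0.732] | twist total -0.0003 rows 1: -0.0003
```

```bash
python3 -m jog '[[45,[0.023,0.044,0.5],0],[45,[0,0,0.7],0],[45,[0,0,0.7],0],[45,[0,0,0.7],0],[45,[0,0,0.7],0],[45,[0,0,0.5],0],[45,[0,0,0.35],0],[45,[0,0,0.15],0],[45,[0,0,0.09],0],[45,[0,0,0],0],[60,[0,0,0],0],[74,[0,0,0],0],[74,[0,0,0],0],[74,[0,0,0],0],[74,[0,0,-0.3],0],[74,[0,0,-0.7],0],[74,[0,0,-0.8],0],[74,[0,0,-0.8],0],[74,[0,0,-0.8],0],[74,[0,0,-0.8],0]]'
python3 - <<'E'
from h import *
plan(606.4,-379.4,250,122.6)
E
```

```text
clock: 36.95
eef_pos: [447.7, 282.1, 242.4]
eef_rot: [3.141, 0.0, 2.955]
wrist_force: [-0.8, -0.4, -0.5]
finger_gap: 73.9
finger_force: 0.0
pos [447.7 282.1 242.4] yaw 169.28 rot [3.141 0.    2.955] gap 73.9 F [-0.8 -0.4 -0.5] t 37.0
total [ -5.579 -12.409  -0.154] rows 18: [-0.31  -0.689 -0.009] | twist total 0.2594 rows 6: 0.0432
```

```bash
python3 -m jog '[[94,[-0.15,-0.35,0],0],[94,[-0.31,-0.69,0],0],[94,[-0.31,-0.69,0],0],[94,[-0.31,-0.69,0],0],[94,[-0.31,-0.69,0],0],[94,[-0.31,-0.69,0],0],[94,[-0.31,-0.69,0],0],[94,[-0.31,-0.69,0],0],[94,[-0.31,-0.69,0],0],[94,[-0.31,-0.69,0],0],[94,[-0.31,-0.69,0],0],[94,[-0.31,-0.69,0],0],[94,[-0.31,-0.69,0],0],[94,[-0.31,-0.69,0],0],[94,[-0.31,-0.69,0],0],[94,[-0.31,-0.69,0],0],[94,[-0.31,-0.69,0],0],[94,[-0.31,-0.69,0],0],[94,[-0.159,-0.329,0],0],[94,[0,0,0],0]]'
python3 -m jog '[[94,[0,0,0],0.0432],[94,[0,0,0],0.0432],[94,[0,0,0],0.0432],[94,[0,0,0],0.0432],[94,[0,0,0],0.0432],[94,[0,0,0],0.0432],[94,[0,0,0],0],[94,[0,0,0],0]]'
python3 - <<'E'
from h import *
plan(606.4,-379.4,24,122.6)
snap("side","s7");im=cv2.imread("pics/s7.png");a=im[90:230,250:400];b=im[190:370,240:440]
o=np.zeros((600,800,3),np.uint8);o[:420,:450]=cv2.resize(a,None,fx=3,fy=3,interpolation=cv2.INTER_CUBIC);o[:306,455:795]=cv2.resize(b,None,fx=1.7,fy=1.7);cv2.imwrite("pics/c7.png",o)
E
```

```text
clock: 38.95
eef_pos: [606.2, -381.3, 239.1]
eef_rot: [3.141, -0.001, 2.952]
wrist_force: [0.4, 0.9, -1.1]
finger_gap: 93.6
finger_force: 0.0
clock: 39.75
eef_pos: [606.7, -378.5, 240.7]
eef_rot: [3.141, 0.0, 2.145]
wrist_force: [0.3, -1.2, 0.5]
finger_gap: 94.1
finger_force: 0.0
pos [ 606.7 -378.5  240.7] yaw 122.89 rot [3.141 0.    2.145] gap 94.1 F [ 0.3 -1.2  0.5] t 39.8
total [-0.011 -0.015  4.334] rows 6: [-0.002 -0.002  0.722] | twist total 0.0016 rows 1: 0.0016
```

View pics/c7.png

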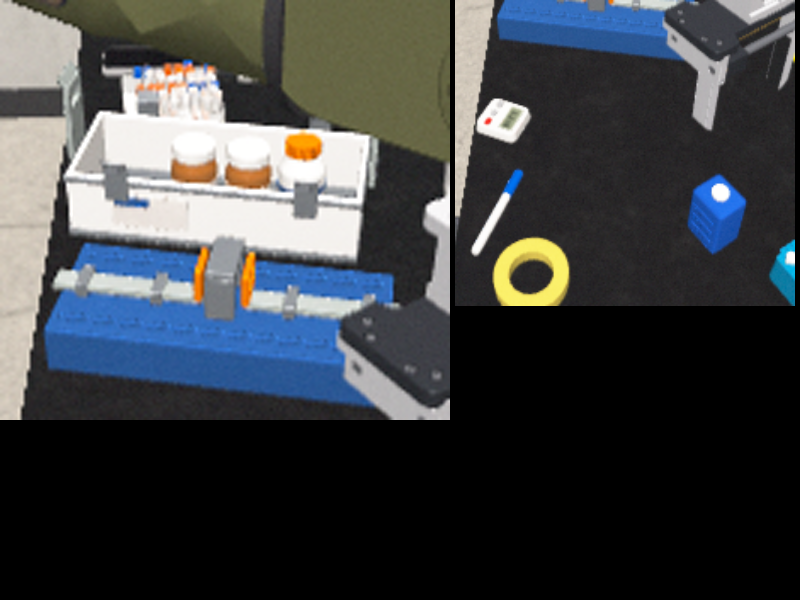

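The bottle and both jars stand in the carrier, and the block is still at (394,315). I'll pick the block.

```bash
python3 -m jog '[[94,[-0.011,-0.015,0.6],0.0016],[94,[0,0,0.8],0],[94,[0,0,0.8],0],[94,[0,0,0.8],0],[94,[0,0,0.8],0],[94,[0,0,0.4],0],[94,[0,0,0.13],0],[94,[0,0,0],0],[70,[0,0,0],0],[50,[0,0,0],0],[38,[0,0,0],0],[38,[0,0,0],0],[38,[0,0,0],0],[38,[0,0,0],0],[38,[0,0,0],0],[38,[0,0,0],0]]' 20
python3 -m jog '[[38,[0,0,-0.3],0],[38,[0,0,-0.7],0],[38,[0,0,-0.8],0],[38,[0,0,-0.8],0],[38,[0,0,-0.8],0],[38,[0,0,-0.8],0],[38,[0,0,-0.32],0],[38,[0,0,0],-0.0432],[38,[0,0,0],-0.0432],[38,[0,0,0],-0.0432],[38,[0,0,0],-0.0432],[38,[0,0,0],-0.0432],[38,[0,0,0],-0.0432],[38,[0,0,0],0]]'
python3 - <<'E'
from h import *
plan(387.2,292.8,250,169.3)
E
```

```text
clock: 41.4
eef_pos: [606.3, -380.2, 24.0]
eef_rot: [3.142, 0.0, 2.135]
wrist_force: [-0.4, 0.1, 1.4]
finger_gap: 45.7
finger_force: 20.0
clock: 42.8
eef_pos: [606.1, -380.1, 250.8]
eef_rot: [-3.141, 0.0, 2.952]
wrist_force: [-0.8, -0.3, -1.6]
finger_gap: 45.3
finger_force: 20.0
pos [ 606.1 -380.1  250.8] yaw 169.11 rot [-3.141  0.     2.952] gap 45.3 F [-0.8 -0.3 -1.6] t 42.8
total [6.8410e+00 1.2389e+01 1.1000e-02] rows 18: [0.38  0.688 0.001] | twist total -0.0010 rows 1: -0.001
```

```bash
python3 -m jog '[[38,[0.19,0.344,0],-0.001],[38,[0.38,0.688,0],0],[38,[0.38,0.688,0],0],[38,[0.38,0.688,0],0],[38,[0.38,0.688,0],0],[38,[0.38,0.688,0],0],[38,[0.38,0.688,0],0],[38,[0.38,0.688,0],0],[38,[0.38,0.688,0],0],[38,[0.38,0.688,0],0],[38,[0.38,0.688,0],0],[38,[0.38,0.688,0],0],[38,[0.38,0.688,0],0],[38,[0.38,0.688,0],0],[38,[0.38,0.688,0],0],[38,[0.38,0.688,0],0],[38,[0.38,0.688,0],0],[38,[0.38,0.688,0],0],[38,[0.19,0.344,0],0],[38,[0,0,0],0]]'
python3 -c "
from h import *
plan(387.2,292.8,33,169.3)"
```

```text
clock: 44.8
eef_pos: [385.8, 294.0, 250.4]
eef_rot: [3.141, 0.0, 2.951]
wrist_force: [0.0, -0.7, -2.0]
finger_gap: 46.4
finger_force: 20.0
pos [385.8 294.  250.4] yaw 169.1 rot [3.141 0.    2.951] gap 46.4 F [ 0.  -0.7 -2. ] t 44.8
total [-0.031 -0.02   4.347] rows 6: [-0.005 -0.003  0.725] | twist total -0.0011 rows 1: -0.0011
```

```bash
python3 -m jog '[[38,[-0.031,-0.02,0.5],0],[38,[0,0,0.7],0],[38,[0,0,0.7],0],[38,[0,0,0.7],0],[38,[0,0,0.65],0],[38,[0,0,0.5],0],[38,[0,0,0.35],0],[38,[0,0,0.15],0],[38,[0,0,0.09],0],[38,[0,0,0],0],[60,[0,0,0],0],[70,[0,0,0],0],[70,[0,0,0],0],[70,[0,0,0],0],[70,[0,0,-0.3],0],[70,[0,0,-0.7],0],[70,[0,0,-0.8],0],[70,[0,0,-0.8],0],[70,[0,0,-0.8],0],[70,[0,0,-0.9],0]]'
python3 - <<'E'
from h import *
plan(476,39.8,250,79.3)
E
```

```text
clock: 46.8
eef_pos: [387.6, 290.7, 249.4]
eef_rot: [-3.141, -0.0, 2.953]
wrist_force: [0.7, -0.0, 0.4]
finger_gap: 69.7
finger_force: 0.0
pos [387.6 290.7 249.4] yaw 169.17 rot [-3.141 -0.     2.953] gap 69.7 F [ 0.7 -0.   0.4] t 46.8
total [-2.679 -4.597 -0.011] rows 7: [-0.383 -0.657 -0.002] | twist total 0.4993 rows 12: 0.0416
```

```bash
python3 -m jog '[[94,[0,0,0],0.0416],[94,[0,0,0],0.0416],[94,[0,0,0],0.0416],[94,[0,0,0],0.0416],[94,[0,0,0],0.0416],[94,[0,0,0],0.0416],[94,[0,0,0],0.0416],[94,[0,0,0],0.0416],[94,[0,0,0],0.0416],[94,[0,0,0],0.0416],[94,[0,0,0],0.0416],[94,[0,0,0],0.0416],[94,[0,0,0],0],[94,[0,0,0],0]]' 35
python3 - <<'E'
from h import *
plan(476,39.8,250,79.3)
snap("top","t8");snap("side","s8")
im=cv2.imread("pics/s8.png")[90:230,250:410];a=cv2.resize(im,None,fx=2.5,fy=2.5,interpolation=cv2.INTER_CUBIC)
t=cv2.resize(cv2.imread("pics/t8.png"),None,fx=4,fy=4,interpolation=cv2.INTER_CUBIC)
th=np.radians(-10.7);R=np.array([[np.cos(th),-np.sin(th)],[np.sin(th),np.cos(th)]]);c=np.array([476,39.8])
for z,s,col in((0,(165,75),(0,255,0)),(108,(12,22),(0,255,255))):
    P=np.array([[*(c+R@np.array([i*s[0],j*s[1]])),z] for i,j in((1,1),(1,-1),(-1,-1),(-1,1))]);cv2.polylines(t,[np.int32(proj("top",P)*4+1.5)],True,col,1)
b=t[480:1080,960:1360]
o=np.zeros((600,800,3),np.uint8);o[:350,:400]=a;o[:,400:]=b;cv2.imwrite("pics/c8.png",o)
for f in("t3","t8"):
    m=cv2.inRange(cv2.cvtColor(cv2.imread(f"pics/{f}.png"),cv2.COLOR_BGR2HSV),(3,150,150),(22,255,255));n,l,st,ce=cv2.connectedComponentsWithStats(m)
    print(f,[ce[i].round(1).tolist() for i in range(1,n) if st[i,4]>25 and 240<ce[i,0]<340])
E
```

```text
clock: 48.2
eef_pos: [388.1, 291.0, 248.0]
eef_rot: [3.142, -0.0, 1.388]
wrist_force: [-0.4, 0.1, -0.3]
finger_gap: 94.2
finger_force: 0.0
pos [388.1 291.  248. ] yaw 79.54 rot [ 3.142 -0.     1.388] gap 94.2 F [-0.4  0.1 -0.3] t 48.2
total [-4.621  2.642 -0.041] rows 7: [-0.66   0.377 -0.006] | twist total 0.0013 rows 1: 0.0013
t3 [[283.1, 192.3], [279.2, 209.2]]
t8 [[283.0, 192.2], [279.2, 209.2]]
```

View pics/c8.png

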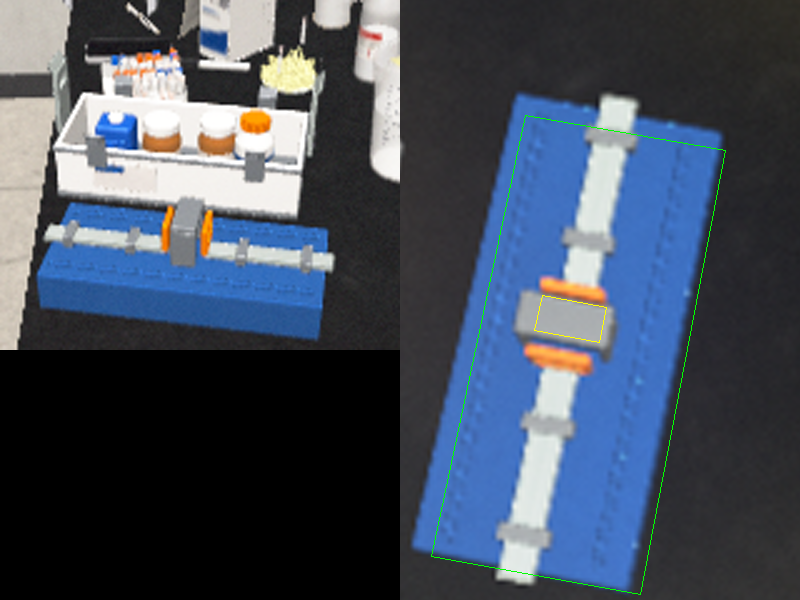

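All four items stand in the carrier. The lid hasn't moved since it was set down: its button centroids match (283,192) and (279,209). I'll regrasp it at the pose where I released it.

```bash
python3 -m jog '[[94,[-0.4,0.24,0],0],[94,[-0.66,0.377,0],0],[94,[-0.66,0.377,0],0],[94,[-0.66,0.377,0],0],[94,[-0.66,0.377,0],0],[94,[-0.66,0.377,0],0],[94,[-0.66,0.377,0],0],[94,[-0.261,0.14,0],0.0013],[94,[0,0,0],0],[94,[0,0,0],0]]' 35
python3 -c "
from h import *
plan(476,39.8,65.2,79.28)"
```

```text
clock: 49.3
eef_pos: [474.9, 40.2, 247.8]
eef_rot: [-3.141, -0.0, 1.381]
wrist_force: [0.4, -0.1, 1.0]
finger_gap: 94.4
finger_force: 0.0
pos [474.9  40.2 247.8] yaw 79.12 rot [-3.141 -0.     1.381] gap 94.4 F [ 0.4 -0.1  1. ] t 49.3
total [-0.004  0.025  3.653] rows 5: [-0.001  0.005  0.731] | twist total -0.0009 rows 1: -0.0009
```

```bash
python3 -m jog '[[94,[-0.004,-0.0,0.6],-0.0009],[94,[0,0.025,0.8],0],[94,[0,0,0.8],0],[94,[0,0,0.7],0],[94,[0,0,0.5],0],[94,[0,0,0.25],0],[94,[0,0,0],0],[94,[0,0,0],0],[94,[0,0,0],0]]'
python3 -c "
from h import *
plan(476,39.8,65.2,79.28)"
```

```text
clock: 50.2
eef_pos: [477.0, 39.3, 66.8]
eef_rot: [3.139, -0.0, 1.383]
wrist_force: [-0.4, -0.0, 0.3]
finger_gap: 93.7
finger_force: 0.0
pos [477.   39.3  66.8] yaw 79.26 rot [ 3.139 -0.     1.383] gap 93.7 F [-0.4 -0.   0.3] t 50.2
total [ 0.006 -0.021  0.031] rows 1: [ 0.006 -0.021  0.031] | twist total -0.0001 rows 1: -0.0001
```

```bash
python3 -m jog '[[94,[0.006,-0.015,0.02],0],[60,[0,0,0],0],[60,[0,0,0],0],[60,[0,0,0],0],[48,[0,0,0],0],[48,[0,0,0],0],[40,[0,0,0],0],[30,[0,0,0],0],[30,[0,0,0],0],[30,[0,0,0],0],[30,[0,0,0],0],[30,[0,0,0],0],[30,[0,0,0],0],[30,[0,0,0],0],[30,[0,0,0],0]]' 35
python3 -m jog '[[30,[0,0,-0.1],0],[30,[0,0,-0.2],0],[30,[0,0,-0.4],0],[30,[0,0,-0.7],0],[30,[0,0,-0.7],0],[30,[0,0,-0.7],0],[30,[0,0,-0.7],0],[30,[0,0,-0.7],0],[30,[0,0,-0.5],0],[30,[0,0,-0.3],0],[30,[0,0,0],0],[30,[0,0,0],0]]'
python3 -c "
from h import *
plan(478.6,275.5,313,79.3)"
```

```text
clock: 51.7
eef_pos: [475.6, 39.5, 64.5]
eef_rot: [3.141, -0.0, 1.383]
wrist_force: [-0.2, -1.0, 1.7]
finger_gap: 33.0
finger_force: 34.9
clock: 52.9
eef_pos: [475.2, 39.5, 313.8]
eef_rot: [-3.141, 0.0, 1.383]
wrist_force: [-0.2, -0.5, -4.9]
finger_gap: 33.0
finger_force: 34.9
pos [475.2  39.5 313.8] yaw 79.25 rot [-3.141  0.     1.383] gap 33.0 F [-0.2 -0.5 -4.9] t 52.9
total [ 4.649 -0.814  0.017] rows 6: [ 0.775 -0.136  0.003] | twist total -0.0003 rows 1: -0.0003
```

```bash
python3 -m jog '[[30,[0.3,-0.052,0],0],[30,[0.55,-0.096,0],0],[30,[0.6,-0.105,0],0],[30,[0.6,-0.105,0],0],[30,[0.6,-0.105,0],0],[30,[0.6,-0.105,0],0],[30,[0.6,-0.105,0],0],[30,[0.5,-0.088,0],0],[30,[0.299,-0.053,0],0],[30,[0,0,0],0],[30,[0,0,0],0],[30,[0,0,0],0]]'
python3 -c "
from h import *
plan(478.6,275.5,195,79.3)
import time
for i in range(1): print(read_state()['eef_pos'],read_state()['joints'])"
```

```text
clock: 54.1
eef_pos: [479.1, 274.5, 314.3]
eef_rot: [-3.141, 0.0, 1.382]
wrist_force: [0.1, 0.1, -4.1]
finger_gap: 32.9
finger_force: 34.9
pos [479.1 274.5 314.3] yaw 79.19 rot [-3.141  0.     1.382] gap 32.9 F [ 0.1  0.1 -4.1] t 54.1
total [ 0.019 -0.013  2.385] rows 3: [ 0.006 -0.004  0.795] | twist total -0.0006 rows 1: -0.0006
[479.09410787 274.4654117  314.26372456] [ 4.54005343e-01  2.48147844e-01  1.33742464e+00 -2.00346448e-04
  1.55639504e+00  6.42753443e-01]
```

```bash
python3 -m jog '[[30,[0.019,-0.013,0.3],-0.0006],[30,[0,0,0.5],0],[30,[0,0,0.4],0],[30,[0,0,0.2],0],[30,[0,0,0],0],[30,[0,0,0],0]]'
python3 -m jog '[[30,[0,0,0],0]]'
python3 -c "
from h import *
plan(478.6,275.5,195,79.3)"
```

```text
clock: 54.7
eef_pos: [478.9, 276.3, 245.5]
eef_rot: [3.141, -0.001, 1.384]
wrist_force: [-0.8, -0.0, -4.3]
finger_gap: 32.9
finger_force: 34.9
clock: 54.8
eef_pos: [478.9, 276.5, 245.6]
eef_rot: [3.14, -0.001, 1.385]
wrist_force: [0.6, 0.3, -4.1]
finger_gap: 32.9
finger_force: 34.9
pos [478.9 276.5 245.6] yaw 79.34 rot [ 3.140e+00 -1.000e-03  1.385e+00] gap 32.9 F [ 0.6  0.3 -4.1] t 54.8
total [-0.022 -0.004  1.012] rows 2: [-0.011 -0.002  0.506] | twist total 0.0002 rows 1: 0.0002
```

```bash
python3 -m jog '[[30,[-0.018,0,0.2],0],[30,[0,0,0.3],0],[30,[0,0,0.3],0],[30,[0,0,0.2],0],[30,[0,0,0.1],0],[30,[0,0,0],0],[30,[0,0,0],0]]'
python3 -c "
from h import *
plan(478.6,275.5,148,79.3)"
```

```text
clock: 55.5
eef_pos: [478.4, 275.7, 189.8]
eef_rot: [3.141, -0.0, 1.385]
wrist_force: [0.9, 0.5, -4.5]
finger_gap: 32.7
finger_force: 34.9
pos [478.4 275.7 189.8] yaw 79.35 rot [ 3.141 -0.     1.385] gap 32.7 F [ 0.9  0.5 -4.5] t 55.5
total [-0.004  0.004  0.836] rows 2: [-0.002  0.002  0.418] | twist total 0.0003 rows 1: 0.0003
```

```bash
python3 -m jog '[[30,[0,0,0.15],0],[30,[0,0,0.15],0],[30,[0,0,0.15],0],[30,[0,0,0.1],0],[30,[0,0,0.1],0],[30,[0,0,0.05],0],[30,[0,0,0.05],0],[30,[0,0,0],0]]'
python3 -c "
from h import *
plan(478.6,275.5,148,79.3)"
```

```text
clock: 56.3
eef_pos: [478.3, 275.5, 151.6]
eef_rot: [-3.141, 0.0, 1.385]
wrist_force: [2.0, -0.0, -5.0]
finger_gap: 33.0
finger_force: 34.9
pos [478.3 275.5 151.6] yaw 79.34 rot [-3.141  0.     1.385] gap 33.0 F [ 2. -0. -5.] t 56.3
total [0.    0.006 0.073] rows 1: [0.    0.006 0.073] | twist total 0.0002 rows 1: 0.0002
```

```bash
python3 -m jog '[[30,[0,0,0.03],0],[30,[0,0,0.02],0],[30,[0,0,0.02],0],[30,[0,0,0],0],[30,[0,0,0],0]]'; python3 -m jog '[[30,[0,0,0.015],0],[30,[0,0,0],0],[30,[0,0,0],0]]'
```

```text
clock: 56.8
eef_pos: [478.4, 275.6, 148.4]
eef_rot: [3.142, -0.0, 1.385]
wrist_force: [2.1, -0.6, -4.0]
finger_gap: 32.6
finger_force: 34.9
clock: 57.1
eef_pos: [478.4, 275.6, 147.6]
eef_rot: [3.142, -0.0, 1.385]
wrist_force: [1.7, 0.2, -4.3]
finger_gap: 33.1
finger_force: 34.9
```

```bash
python3 -m jog '[[30,[0,0,0.015],0],[30,[0,0,0],0],[30,[0,0,0],0]]'; python3 -m jog '[[30,[0,0,0.015],0],[30,[0,0,0],0],[30,[0,0,0],0]]'
```

```text
clock: 57.4
eef_pos: [478.4, 275.6, 147.5]
eef_rot: [3.141, -0.0, 1.385]
wrist_force: [-1.6, -2.1, 6.0]
finger_gap: 32.8
finger_force: 34.9
clock: 57.7
eef_pos: [478.5, 275.7, 147.4]
eef_rot: [3.141, -0.001, 1.385]
wrist_force: [-6.1, -3.3, 13.9]
finger_gap: 32.8
finger_force: 34.9
```

Contact came at a TCP height of 147.5, and the lid is seated. I'll release it and go up.

```bash
python3 -m jog '[[45,[0,0,0],0],[60,[0,0,0],0],[80,[0,0,0],0],[94,[0,0,0],0],[94,[0,0,0],0],[94,[0,0,0],0],[94,[0,0,0],0],[94,[0,0,-0.2],0],[94,[0,0,-0.5],0],[94,[0,0,-0.8],0],[94,[0,0,-0.8],0],[94,[0,0,-0.8],0],[94,[0,0,0],0]]'
python3 -m jog '[[94,[-0.4,0,0],0],[94,[-0.6,0,0],0],[94,[-0.6,0,0],0],[94,[-0.6,0,0],0],[94,[-0.6,0,0],0],[94,[-0.6,0,0],0],[94,[-0.6,0,0],0],[94,[-0.6,0,0],0],[94,[-0.4,0,0],0],[94,[0,0,0],0],[94,[0,0,0],0]]'
python3 - <<'E'
from h import *
snap("top","t9");snap("side","s9")
o=np.zeros((600,800,3),np.uint8)
for k,f in enumerate(("0","9")):
    a=cv2.imread(f"pics/{'top0' if k==0 else 't9'}.png")[115:275,140:250];b=cv2.imread(f"pics/{'side0' if k==0 else 's9'}.png")[100:180,260:390]
    o[:352,k*400:k*400+242]=cv2.resize(a,None,fx=2.2,fy=2.2,interpolation=cv2.INTER_CUBIC);o[355:595,k*400:k*400+390]=cv2.resize(b,None,fx=3,fy=3,interpolation=cv2.INTER_CUBIC)
cv2.imwrite("pics/c9.png",o)
for f in("top0","t9","side0","s9"):
    m=cv2.inRange(cv2.cvtColor(cv2.imread(f"pics/{f}.png"),cv2.COLOR_BGR2HSV),(3,150,150),(22,255,255));n,l,st,ce=cv2.connectedComponentsWithStats(m)
    print(f,[(ce[i].round(1).tolist(),int(st[i,4])) for i in range(1,n) if st[i,4]>25 and (160<ce[i,0]<340)])
E
```

```text
clock: 59.0
eef_pos: [479.4, 276.2, 307.5]
eef_rot: [3.134, -0.006, 1.385]
wrist_force: [-0.2, 0.5, -0.4]
finger_gap: 94.2
finger_force: 0.0
clock: 60.1
eef_pos: [432.2, 30.1, 301.3]
eef_rot: [3.141, -0.0, 1.384]
wrist_force: [0.0, 0.2, 0.0]
finger_gap: 94.0
finger_force: 0.0
top0 [([188.0, 184.0], 54), ([183.9, 201.9], 70)]
t9 [([187.5, 185.0], 55), ([183.2, 203.0], 68)]
side0 [([316.5, 118.3], 45), ([330.5, 119.8], 48), ([320.6, 256.2], 257), ([329.4, 316.5], 175)]
s9 [([290.1, 66.3], 71), ([315.4, 118.7], 41), ([329.6, 120.7], 42)]
```

View pics/c9.png

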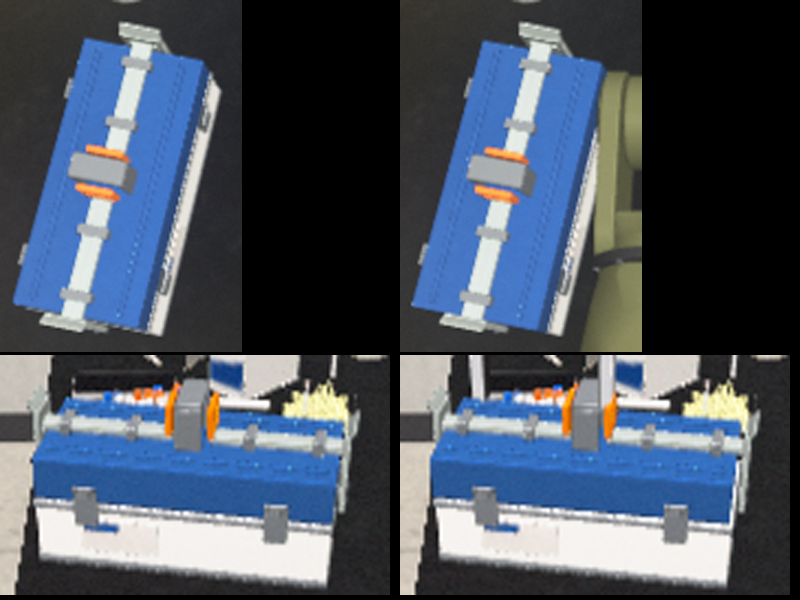

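The before and after views match. The lid sits at the same height, about 1 px nearer in x, and both orange buttons are out with the same spacing (18.5 px), with the bolts in the keepers. The arm is clear, so I'm handing in.

```bash
python3 -c "
from cell import *
print(sign_off())"
```

```text
the job is handed in; nothing more can be done
None
```

The job is handed in: the one bottle, two jars and one cold block on the bench stand upright in the carrier, and the lid is back on, seated and about 2.5 mm along from its first position, with both buttons sprung out; I never went near the timer, marker or tape, and `sign_off()` returned no verdict.

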